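# Stack an electrochemical flow cell in its assembly fixture

## Robot

A 6-joint arm with a two-finger parallel gripper is mounted at the origin on the work surface; the furniture and walls round the work are solid. World frame = base frame: x ahead of the robot, y to its left, z up, the work surface at z = 0. Lengths are in m, angles in rad, forces in N, time in s.
With the tool pointing down it reaches from about 0.225 to 0.875 m from the base axis. Payload 3.4 kg.
Tool frame: the origin (TCP) lies at the very end of the fingers, on their centre line; the grasp point (between the pads) lies 19 mm behind it; z points along the fingers, y is the direction in which the jaws open and shut (so a half turn about z gives the same grasp; the last joint's range is limited). The gripper opens to 85 mm and grips with 20 to 120 N. Pads are 22 mm wide; open, the fingers measure 114 mm over their backs; the gripper's body (76 mm by 85 mm) begins 54 mm behind the grasp point. The pads swing forward as they close: fully open they stand 13 mm farther back than shut.
Start: joints at [-1.302, 0.276, 1.505, -0, 1.361, -0.121], TCP at [0.219, -0.532, 0.199] pointing down, gripper open.
Joint ranges: [-2.89, 2.89], [-0.75, 2.08], [0.22, 2.7], [-1.18, 4.32], [0.11, 2.71], [-2.7, 2.7]. Speed limits (rad/s): [2.57, 2.57, 3.14, 3.14, 3.14, 3.14].

## Interface

Orientations are given as a unit quaternion [w, x, y, z].
In Python, from rig import manip gives the robot as it stands. The module is installed in compiled form; this text tells all that it offers.
- The arm moves only by the tool carry_out, never from a script. Its argument "moves" is one flat list of numbers, 5 for each row, row after row: the opening in per cent of the stroke, from 0 (shut) to 100 (fully open), then the shift along the world's x, y, z in cm, then the turn about the world's z in rad. A call has exactly 10 rows; each row shifts and turns the commanded pose from where the row before left it; what a row does not reach is not made up. A row lasts 1/10 s, in which the tool goes at most 50 mm and 8.59 degrees, less where a joint would pass 70% of its speed; a pose out of reach is approached as far as the arm can. A call is refused whole if a number of a shift passes 5 or a number of a turn 0.15, either way. A call with a gripper value outside its range is refused whole. The fingers move at their own pace and stop on an object; "squeeze" is the grip in N (left out, the last holds). Time passes only in rows, so rows that do not move let the fingers close, or fill a call up. It gives the time, the measured TCP pose, the force and the opening at its end, in the units of the state.
- manip.get_state(): the state, without advancing time (a new reading comes with each control period).
- manip.get_image(name): name is "scene" or "top" or "wrist"; returns the picture (384x512x3 uint8, red, green, blue); there is no depth.
- manip.camera_info(name): a dict with "fov_y" (degrees; the focal length in pixels is half the picture's height over the tangent of half this angle, whatever the lens; pixels are square), "cx", "cy" (the principal point, pixels), "rvec" (rotation vector, rad) and "tvec" (3), from world to camera coordinates, as OpenCV has them; the wrist camera has in their place "hand_eye" (4x4, takes a point from camera to tool coordinates, whose origin is the TCP and whose axes are the flange's). Camera axes: x right, y down, z forward; pixel columns grow to the right and rows downward; lengths in m; the calibration is good to about 2 mm. A picture is of the moment at which its call begins: read the wrist's pose just before it. camera_info takes no time and is no camera call.
- manip.sign_off(): hands the job in, once; it reports no verdict.
The state is a dict: "clock": time; "qpos": joint angles; "qd": joint speeds; "effort": joint torques, N m; "position": TCP position; "ee_rot": TCP orientation; "contact_force": force on the tool from outside, world axes, zero at the start; "moment": the same for the moment, N m; "width": finger opening in m.
Only numpy, scipy, OpenCV 4.12 (cv2) and the standard library are available. Lean on these libraries where they do the work, as an engineer would, in place of code of your own. Each camera call takes 0.05 s, during which the arm holds its last target. There are 200 camera calls.

## Task

Build the flow cell in the pinned nest of the aluminium fixture: the dark graphite flow plate first, on it the white frame, in the frame's window the smaller carbon block (the one that fits), and on top the aluminium end plate with its brass port towards the fixture's feed block. Each part must lie flat between the pins and be let go. Set parts down without dropping them, and leave the larger carbon block, the screw tin and the O-ring dish where they are.

Things in the scene. Friction and masses are not known exactly. Their poses are not given: they have to be found in the camera images.
- fixture: Fixed aluminium base 112 x 158 mm; flat top 12 mm above origin (underside, below nest centre; z up). Nest 73 (x) x 95 (y) mm between six 10 mm pins, 27 mm tall, top 9 mm tapered: x +-41.5, y +-27; x 0, y +-52.5. Feed block 36 x 22 mm, grey, brass barb, centred at y -78, top 38 mm up. It and all parts start on a 2 mm mat (top z = 0.002 m); stack order: flow plate, frame, small block, end plate.
- flow_plate: Dark graphite plate with fine channels and a round lug at each corner: body 64 (x) x 82 (y) mm, 78 x 96 over the lugs, 8 mm thick, 0.12 kg. Origin: centre of underside, z up. Grip across the 64 mm, midway between lugs. In the nest its y lies along the fixture's y, either way round, underside 12 mm above the fixture's origin, 4 to 6 mm of play.
- frame: White plastic frame 68 (x) x 88 (y) mm, 12 mm thick, 0.09 kg, with a through window 27 (x) x 51 (y) mm in its middle (upper edge chamfered 2 mm), black O-ring round it. Origin: centre of underside, z up. Grip across the 68 mm. In the nest its y lies along the fixture's y, either way round, underside 20 mm above the fixture's origin, 2.5 to 3.5 mm of play.
- small_block: The smaller carbon block, grey: 20 (x) x 45 (y) x 12 mm high, 0.02 kg. Origin: centre of underside, z up. Goes in the frame's window, y along the frame's y (either way round), standing on the flow plate, top flush with the frame. The window has no room for fingers: hold the block by its upper half and let it slip down the last 6 mm or so.
- large_block: The larger carbon block, black: 22 (x) x 52 (y) x 16 mm high; a spare, too long for the window. Origin: centre of underside. Leave it where it is.
- end_plate: Pale aluminium plate 68 (x) x 90 (y) mm, 12 mm thick, 0.19 kg; upright brass port (12 mm diameter, 16 mm high) on its top, 14 mm off the middle towards its -y end. Origin: centre of underside, z up. Grip across the 68 mm at the middle. In the nest its y points the same way as the fixture's y (port at the feed block's end), underside 32 mm above the fixture's origin, 2.5 mm of play.
- port (a point): Top centre of the end plate's brass port, at (0, -14, 28) mm in the end plate's frame.
- screw_tin: Open round metal tin of small screws, 56 mm diameter, 19 mm high; origin: centre of underside. Leave it.
- petri_dish: Open round clear dish of O-rings, 58 mm diameter, 12 mm high; origin: centre of underside. Leave it.
There are look-alikes about, which are no part of the job. Of the things shaped like the fixture, the aluminium one is meant.

How it is judged:
By the outcome, as a careful person would: the job done as asked, in the order asked, and still so for the second after the job is handed in, with the robot touching nothing.
It also fails if it takes over 112 s, if anything falls off the work surface, if the arm or the gripper's body presses on something with over 40 N, if the wrist force passes 120 N, or if a joint passes its speed limit or range.

## Working session

There is one attempt and no reset: what is moved stays moved. The work goes in short steps, Python scripts to look and compute and a tool call to move; the robot and the scene stay as the last step left them, time stands still between calls to the robot, and variables do not carry over. Pictures are saved under pics/ and viewed, about 12 in all and at most 16, crops included, and the job is handed in when it is done.

Besides the shell and the picture viewer there is one more tool, called by a JSON object that holds its "method" and its "body", one argument or row to a line. carry_out: Moves the arm, as the interface text tells. Its arguments: {"type":"object","properties":{"moves":{"type":"array","items":{"type":"number"}},"squeeze":{"type":"number"}},"required":["moves"]}

```bash
mkdir -p pics; cat > h.py <<'E'
import numpy as np, cv2
from scipy.spatial.transform import Rotation as R
from rig import manip
def snap(name,f):
    s=manip.get_state(); im=manip.get_image(name); cv2.imwrite(f'pics/{f}.png',im[:,:,::-1]); 
    return s,im
def cam(name,s=None):
    c=manip.camera_info(name); f=192/np.tan(np.radians(c['fov_y'])/2)
    K=np.array([[f,0,c['cx']],[0,f,c['cy']],[0,0,1]])
    if 'rvec' in c:
        Rw=R.from_rotvec(np.ravel(c['rvec'])).as_matrix().T; o=-Rw@np.ravel(c['tvec'])
    else:
        H=np.array(c['hand_eye']); q=s['ee_rot']; Rt=R.from_quat([q[1],q[2],q[3],q[0]]).as_matrix()
        Rw=Rt@H[:3,:3]; o=Rt@H[:3,3]+np.array(s['position'])
    return K,Rw,o
def ray(C,px,z):
    K,Rw,o=C; px=np.atleast_2d(px).astype(float)
    d=(Rw@np.linalg.inv(K)@np.c_[px,np.ones(len(px))].T).T
    return o+d*((z-o[2])/d[:,2])[:,None]
def proj(C,P):
    K,Rw,o=C; p=(K@Rw.T@(np.atleast_2d(P)-o).T).T; return p[:,:2]/p[:,2:]
E
python3 - <<'E'
from h import *
for n in('scene','top'): snap(n,n+'0'); print({k:np.round(v,3).tolist() for k,v in manip.camera_info(n).items() if not isinstance(v,str)})
print(manip.camera_info('wrist')); print(manip.get_state())
for n in('scene','top'): print(cam(n)[2])
E
```

```text
{'fov_y': 49.628, 'cx': 250.089, 'cy': 196.197, 'rvec': [0.296, 2.815, -1.118], 'tvec': [0.441, -0.128, 1.29]}
{'fov_y': 43.075, 'cx': 253.639, 'cy': 189.212, 'rvec': [2.193, -2.193, 0.022], 'tvec': [0.142, 0.485, 1.601]}
{'fov_y': 60.853181989445375, 'cx': 255.29729898103668, 'cy': 193.78047248573017, 'hand_eye': array([[-6.87465589e-04, -9.48178332e-01, -3.17737908e-01,
         8.17610656e-02],
       [ 9.99999675e-01, -5.17738979e-04, -6.18612002e-04,
         1.16221282e-06],
       [ 4.22049196e-04, -3.17738230e-01,  9.48178379e-01,
        -1.74996147e-01],
       [ 0.00000000e+00,  0.00000000e+00,  0.00000000e+00,
         1.00000000e+00]])}
{'clock': 0.1, 'qpos': array([-1.30203438e+00,  2.76513697e-01,  1.50599662e+00,  1.28190600e-05,
        1.36069818e+00, -1.21027578e-01]), 'qd': array([-0.0008295 , -0.00064323, -0.00441989,  0.00084721, -0.00040837,
        0.00022638]), 'effort': array([ 8.36560430e-04, -4.17701089e+01, -2.46404743e+01, -2.37063796e-04,
        5.75744722e-03, -4.72191800e-06]), 'position': array([ 0.21834293, -0.53137219,  0.1981405 ]), 'ee_rot': array([-8.06180723e-04,  9.81067995e-01,  1.93661912e-01, -5.33742035e-05]), 'contact_force': array([ 0.15362489, -0.33401381,  0.53645475]), 'moment': array([ 0.00771538,  0.01686428, -0.00834755]), 'width': 0.08553269810851837}
[0.65789099 0.85809802 0.83968271]
[0.42306482 0.11231362 1.6207061 ]
```

View pics/top0.png

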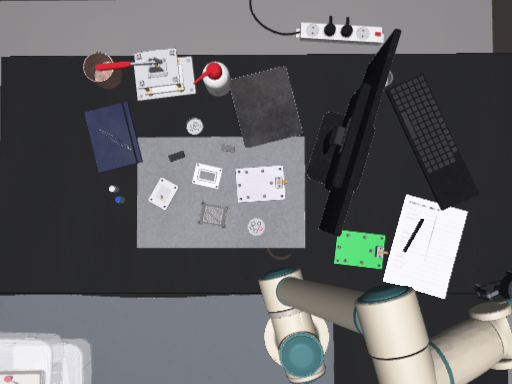

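View pics/scene0.png

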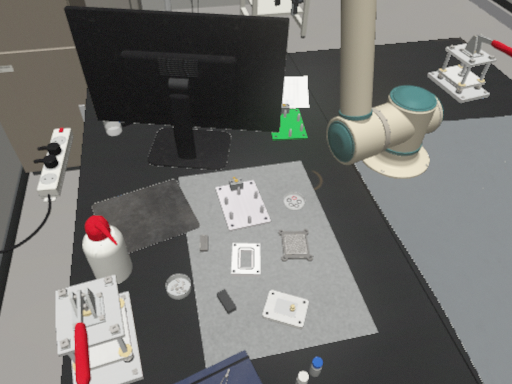

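```bash
python3 - <<'E'
from h import *
T=cam('top');S=cam('scene')
for z in (.1,.3,.5): print(z,ray(T,[[320,228],[338,235],[399,32]],z).round(3).tolist())
for z in (.1,.3,.45): print(z,ray(S,[[284,17],[275,131],[86,12],[85,95]],z).round(3).tolist())
print('mat',ray(T,[[137,137],[305,248]],.002).round(3).tolist())
im=cv2.imread('pics/top0.png')
print(ray(T,[[262,183],[283,183],[163,193],[208,175],[214,215],[177,156],[228,148],[194,126],[257,227]],.02).round(3).tolist())
cv2.imwrite('pics/crop0.png',cv2.resize(im[110:260,125:315],None,fx=4,fy=4,interpolation=cv2.INTER_CUBIC))
E
```

```text
0.1 [[0.361, -0.067, 0.1], [0.339, -0.122, 0.1], [0.977, -0.318, 0.1]]
0.3 [[0.369, -0.043, 0.3], [0.35, -0.091, 0.3], [0.904, -0.261, 0.3]]
0.5 [[0.377, -0.02, 0.5], [0.361, -0.061, 0.5], [0.831, -0.205, 0.5]]
0.1 [[0.133, -0.8, 0.1], [0.367, -0.062, 0.1], [0.935, -0.989, 0.1], [0.908, -0.355, 0.1]]
0.3 [[0.275, -0.351, 0.3], [0.445, 0.187, 0.3], [0.86, -0.489, 0.3], [0.84, -0.027, 0.3]]
0.45 [[0.381, -0.015, 0.45], [0.504, 0.373, 0.45], [0.804, -0.115, 0.45], [0.79, 0.219, 0.45]]
mat [[0.661, 0.534, 0.002], [0.291, -0.028, 0.002]]
[[0.505, 0.114, 0.02], [0.505, 0.045, 0.02], [0.472, 0.441, 0.02], [0.532, 0.292, 0.02], [0.4, 0.272, 0.02], [0.595, 0.395, 0.02], [0.621, 0.226, 0.02], [0.694, 0.339, 0.02], [0.36, 0.13, 0.02]]
```

View pics/crop0.png

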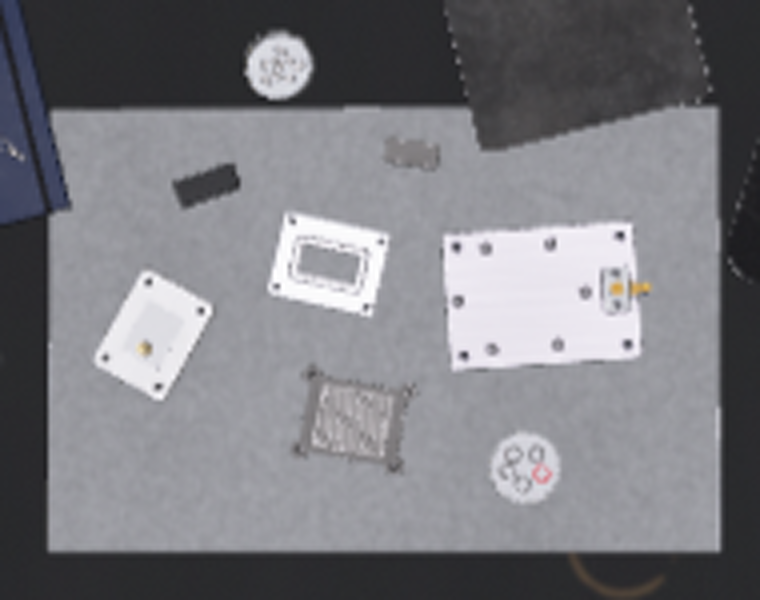

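{"method": "carry_out", "body": {
  "moves": [100, -1.4, 4.1, 0, 0, 100, -1.4, 4.1, 0, 0, 100, -1.4, 4.1, 0, 0, 100, -1.4, 4.1, 0, 0, 100, -1.4, 4.1, 0, 0, 100, -1.4, 4.1, 0, 0, 100, -1.4, 4.1, 0, 0, 100, 2.4, 3.2, 0, 0.1, 100, 2.4, 3.2, 0, 0.14, 100, 2.4, 3.2, 0, 0.14],
  "squeeze": 40
}}

```text
clock: 1.1
position: [0.1925, -0.1477, 0.199]
ee_rot: [0.001, 0.926, 0.376, 0.0]
contact_force: [0.2, -0.7, 0.3]
width: 0.0852
```

{"method": "carry_out", "body": {
  "moves": [100, 2.4, 3.3, 0, 0.14, 100, 2.4, 3.3, 0, 0.14, 100, 0.4, 3.25, 0, 0.1, 100, 0.4, 3.25, 0, 0.1, 100, 0.4, 3.25, 0.5, 0.1, 100, 0.4, 3.25, 0.5, 0.07, 100, 1.9, 3.2, 0.5, 0, 100, 1.9, 3.2, 0.5, 0, 100, 1.9, 3.2, 0.5, 0, 100, 1.9, 3.2, 0.5, 0]
}}

```text
clock: 2.1
position: [0.3326, 0.1767, 0.2289]
ee_rot: [0.0, 0.758, 0.652, -0.0]
contact_force: [0.9, -0.8, 0.0]
width: 0.0857
```

```bash
python3 - <<'E'
from h import *
s,im=snap('wrist','w1'); print(s['position'],s['ee_rot'],s['qpos'].round(2))
snap('top','t1')
E
```

```text
[0.33256779 0.17670111 0.22888462] [ 1.28649457e-04  7.58035324e-01  6.52213467e-01 -1.60422044e-04] [ 0.3  -0.05  1.81 -0.    1.38  0.45]
```

View pics/w1.png

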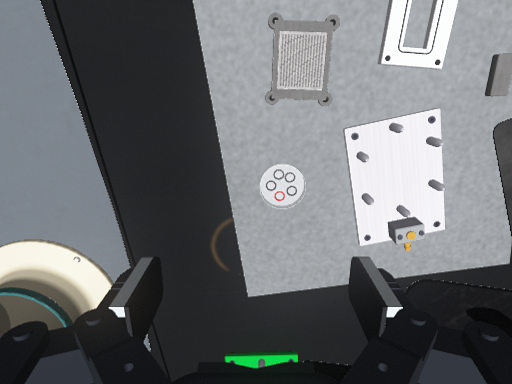

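```bash
cat >> h.py <<'E'
def big(mask,k=0):
    cs=sorted(cv2.findContours(mask.astype(np.uint8),cv2.RETR_EXTERNAL,cv2.CHAIN_APPROX_NONE)[0],key=cv2.contourArea)[::-1]
    return cs[k]
def rect_world(C,c,z):
    w=ray(C,c.reshape(-1,2),z)[:,:2]; (cx,cy),(a,b),t=cv2.minAreaRect((w*1000).astype(np.float32))
    # returns centre mm, long, short, angle of the long side as yaw of y-axis
    ang=np.radians(t)+(0 if a>b else np.pi/2)   # direction of long side
    yaw=(ang-np.pi/2+np.pi/2)%np.pi-np.pi/2
    return np.round([cx,cy,max(a,b),min(a,b)],1),round(yaw,3)
E
python3 - <<'E'
from h import *
s,_=snap('wrist','w2'); im=_.astype(int); C=cam('wrist',s)
print('cam',C[2],'lugs',ray(C,[[275,20],[333,22],[326,99],[272,98]],.010).round(4).tolist())
g=im.min(2); 
m=np.zeros(g.shape,bool); m[105:250,340:450]=g[105:250,340:450]>195
m=cv2.morphologyEx(m.astype(np.uint8),cv2.MORPH_CLOSE,np.ones((9,9)))
print('fix',rect_world(C,big(m),.014))
print('pins', ray(C,[[360,156],[394,127],[431,140],[366,198],[402,210],[433,184]],.041).round(4).tolist())
print('feed',ray(C,[[411,236]],.040))
x0=cv2.resize(_[100:260,335:455,::-1].copy(),None,fx=5,fy=5,interpolation=cv2.INTER_CUBIC)[:600]
x1=cv2.resize(_[0:110,255:345,::-1].copy(),None,fx=3,fy=3,interpolation=cv2.INTER_CUBIC)
can=np.zeros((600,800,3),np.uint8);can[:,:530]=0
x0=cv2.resize(_[100:260,335:455,::-1].copy(),None,fx=3.7,fy=3.7,interpolation=cv2.INTER_CUBIC)
can[:x0.shape[0],:x0.shape[1]]=x0; can[:x1.shape[0],460:460+x1.shape[1]]=x1
cv2.imwrite('pics/c2.png',can)
E
```

```text
cam [0.34664761 0.25907425 0.40438367] lugs [[0.3781, 0.3221, 0.01], [0.44, 0.3109, 0.01], [0.4261, 0.232, 0.01], [0.3643, 0.2423, 0.01]]
fix (array([502. , 117.8, 157.8, 112.1]), np.float64(0.067))
pins [[0.4529, 0.1667, 0.041], [0.4914, 0.1936, 0.041], [0.5319, 0.1732, 0.041], [0.4575, 0.1153, 0.041], [0.4994, 0.0938, 0.041], [0.5352, 0.1211, 0.041]]
feed [[0.51049273 0.0571401  0.04      ]]
```

View pics/c2.png

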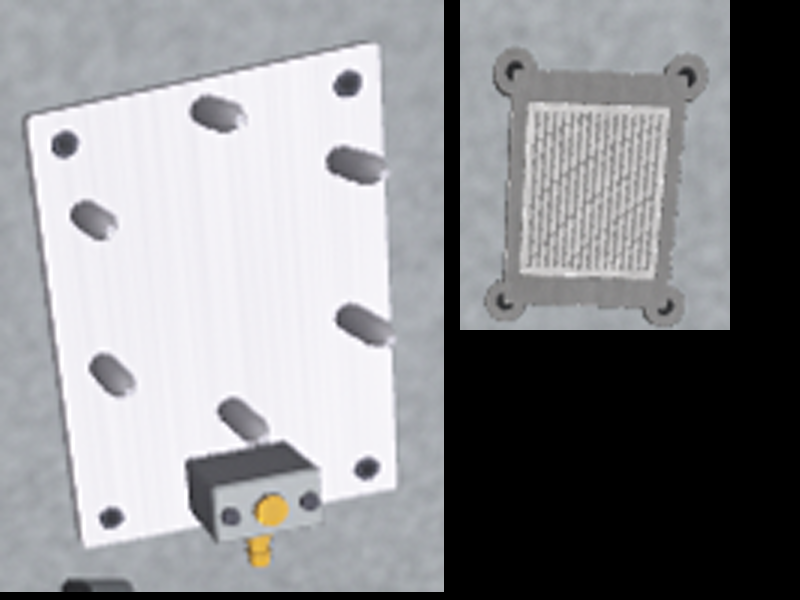

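```bash
cat >> h.py <<'E'
def fit(local,w):
    a=np.asarray(local,float);w=np.asarray(w)[:,:2]; ca,cw=a.mean(0),w.mean(0)
    M=((a-ca)[:,0]+1j*(a-ca)[:,1]).conj()@((w-cw)[:,0]+1j*(w-cw)[:,1]); t=np.angle(M)
    Rm=np.array([[np.cos(t),-np.sin(t)],[np.sin(t),np.cos(t)]]); p=cw-Rm@ca
    return p.round(4),round(t,3),np.abs((Rm@a.T).T+p-w).max().round(4)
E
python3 - <<'E'
from h import *
import pickle
s=manip.get_state(); C=cam('wrist',s)
px=np.array([[218,114],[357,165],[366,325],[94,220],[113,375],[244,419]])/3.7+[335,100]-.4
L=np.array([[0,52.5],[41.5,27],[41.5,-27],[-41.5,27],[-41.5,-27],[0,-52.5]])/1e3
for z in(.025,.0275,.030): print(z,fit(L,ray(C,px,z)))
lp=np.array([[514,72],[686,76],[664,305],[504,301]]);lp=(lp-[460,0])/3+[255,0]-.3
w=ray(C,lp,.010);print(w.round(4).tolist(),w.mean(0))
a=(w[0]+w[1]-w[2]-w[3]);b=w[1]+w[2]-w[0]-w[3];print(np.hypot(*a[:2])/2,np.hypot(*b[:2])/2,np.arctan2(-a[0],a[1]),np.arctan2(b[1],b[0]))
E
```

```text
0.025 (array([0.4978, 0.1324]), np.float64(0.068), np.float64(0.0005))
0.0275 (array([0.4968, 0.1332]), np.float64(0.068), np.float64(0.0009))
0.03 (array([0.4958, 0.134 ]), np.float64(0.068), np.float64(0.0012))
[[0.3726, 0.316, 0.01], [0.4338, 0.3055, 0.01], [0.4194, 0.2272, 0.01], [0.3584, 0.2378, 0.01]] [0.39607803 0.27165491 0.01      ]
0.07954542973943043 0.06198572846268902 -0.18121634282122268 -0.17077952501171922
```

{"method": "carry_out", "body": {
  "moves": [76, 1.06, 1.58, -2, -0.013, 76, 1.06, 1.58, -2, -0.013, 76, 1.06, 1.58, -2, 0, 76, 1.06, 1.58, -2, 0, 76, 1.06, 1.58, -2, 0, 76, 1.05, 1.6, -2, 0, 76, 0, 0, 0, 0, 76, 0, 0, 0, 0, 76, 0, 0, 0, 0, 76, 0, 0, 0, 0]
}}

```text
clock: 3.25
position: [0.396, 0.2694, 0.11]
ee_rot: [0.0, 0.767, 0.642, 0.001]
contact_force: [-0.2, -0.6, 0.0]
width: 0.0646
```

```bash
python3 - <<'E'
from h import *
s,im=snap('wrist','w3'); print(s['position'],s['ee_rot'],s['width'])
# predicted tip pixels
H=np.array(manip.camera_info('wrist')['hand_eye']); K=cam('wrist',s)[0]; Hi=np.linalg.inv(H)
for hw,zs in((.0325,(0,-.005,-.007,-.010)),(.0428,(-.010,-.013,-.016))):
  for z in zs:
    for x in(.011,-.011):
      p=Hi@[x,hw,z,1]; q=K@p[:3]; print(hw,z,x,(q[:2]/q[2]).round(1))
a=cv2.imread('pics/w2.png')[225:384,80:440]; b=cv2.imread('pics/w3.png')
cv2.imwrite('pics/c3.png',np.vstack([cv2.resize(a,None,fx=1.42,fy=1.42)[:200,:512],b]))
E
```

```text
[0.39595735 0.26943066 0.10998111] [2.94513748e-04 7.67052394e-01 6.41584059e-01 6.57768479e-04] 0.0645707380478907
0.0325 0 0.011 [311.8 213.8]
0.0325 0 -0.011 [309.8 248. ]
0.0325 -0.005 0.011 [313.3 217.1]
0.0325 -0.005 -0.011 [311.2 252. ]
0.0325 -0.007 0.011 [313.9 218.5]
0.0325 -0.007 -0.011 [311.7 253.7]
0.0325 -0.01 0.011 [314.8 220.6]
0.0325 -0.01 -0.011 [312.6 256.3]
0.0428 -0.01 0.011 [333.6 220.6]
0.0428 -0.01 -0.011 [330.7 256.3]
0.0428 -0.013 0.011 [334.9 222.8]
0.0428 -0.013 -0.011 [331.9 259. ]
0.0428 -0.016 0.011 [336.2 225.1]
0.0428 -0.016 -0.011 [333.1 261.7]Traceback (most recent call last):
  File "<stdin>", line 10, in <module>
    return _nx.concatenate(arrs, 0, dtype=dtype, casting=casting)
           ~~~~~~~~~~~~~~~^^^^^^^^^^^^^^^^^^^^^^^^^^^^^^^^^^^^^^^
ValueError: all the input array dimensions except for the concatenation axis must match exactly, but along dimension 1, the array at index 0 has size 511 and the array at index 1 has size 512
```

View pics/w3.png

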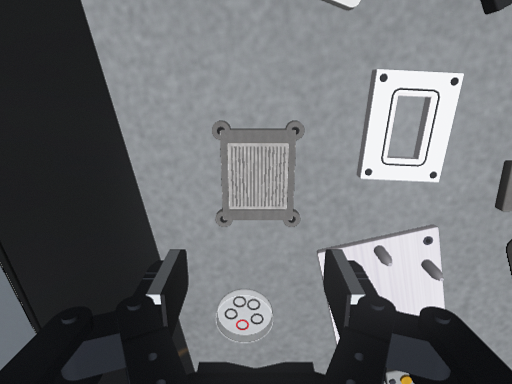

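```bash
python3 - <<'E'
from h import *
H=np.array(manip.camera_info('wrist')['hand_eye']); K=cam('wrist',manip.get_state())[0]
for (u,v) in((323,250),(187,250),(336,300),(345,250)):
  d=H[:3,:3]@np.linalg.inv(K)@[u,v,1]; o=H[:3,3]
  print((u,v),[(o+d*((z-o[2])/d[2])).round(4).tolist() for z in(0,-.007,-.013,-.02,-.03,-.04)])
a=cv2.imread('pics/w3.png')[235:384,120:390]; cv2.imwrite('pics/c4.png',cv2.convertScaleAbs(cv2.resize(a,None,fx=2.9,fy=2.9,interpolation=cv2.INTER_CUBIC),alpha=2,beta=20))
E
```

```text
(323, 250) [[-0.0124, 0.0405, 0.0], [-0.0086, 0.0389, -0.007], [-0.0054, 0.0375, -0.013], [-0.0016, 0.0358, -0.02], [0.0038, 0.0335, -0.03], [0.0092, 0.0312, -0.04]]
(187, 250) [[-0.0123, -0.041, 0.0], [-0.0086, -0.0393, -0.007], [-0.0053, -0.0379, -0.013], [-0.0016, -0.0363, -0.02], [0.0038, -0.034, -0.03], [0.0092, -0.0316, -0.04]]
(336, 300) [[-0.0478, 0.051, 0.0], [-0.0426, 0.049, -0.007], [-0.0382, 0.0472, -0.013], [-0.033, 0.0452, -0.02], [-0.0256, 0.0423, -0.03], [-0.0182, 0.0394, -0.04]]
(345, 250) [[-0.0124, 0.0536, 0.0], [-0.0086, 0.0515, -0.007], [-0.0054, 0.0497, -0.013], [-0.0016, 0.0475, -0.02], [0.0038, 0.0445, -0.03], [0.0091, 0.0414, -0.04]]
```

View pics/c4.png

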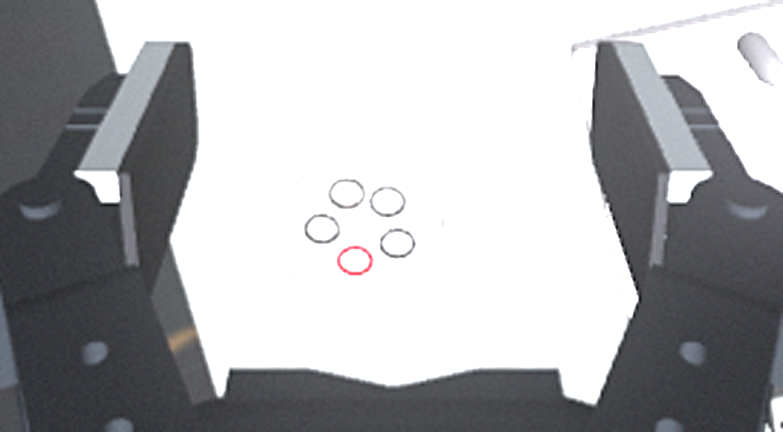

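```bash
python3 - <<'E'
from h import *
s,im=snap('scene','s4'); C=cam('scene'); p=np.array(s['position'])
print(proj(C,[p,p+[0,0,.019],p+[0,0,.043]]))
u,v=proj(C,p)[0].astype(int)
a=im[v-60:v+40,u-65:u+65,::-1].copy(); a=cv2.resize(a,None,fx=6,fy=6,interpolation=cv2.INTER_CUBIC)
q=(proj(C,p)[0]-[u-65,v-60])*6; cv2.circle(a,tuple(q.astype(int)),4,(0,0,255),-1)
cv2.imwrite('pics/c5.png',a)
E
```

```text
[[299.48721001 215.67807761]
 [300.36072772 210.25970443]
 [301.5009772  203.18681153]]
```

View pics/c5.png

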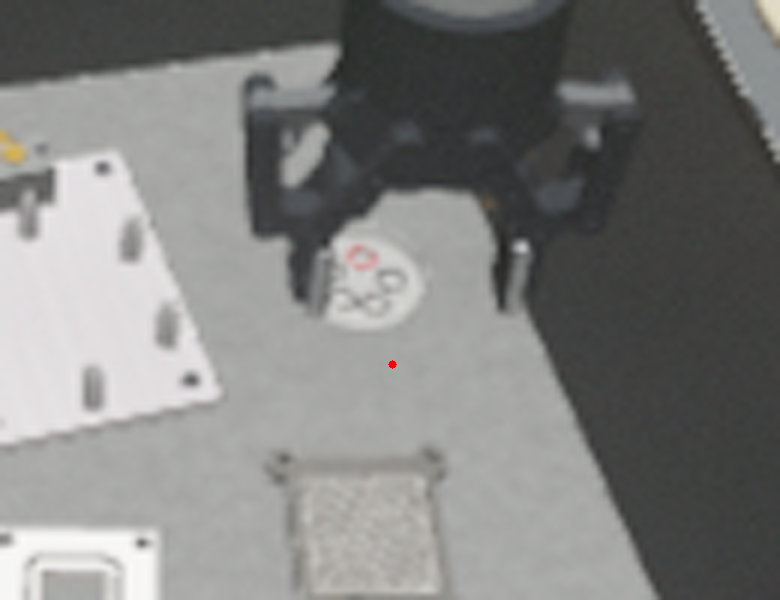

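```bash
python3 - <<'E'
from h import *
s=manip.get_state(); C=cam('scene'); p=np.array(s['position']); q=s['ee_rot']; Rt=R.from_quat([q[1],q[2],q[3],q[0]]).as_matrix()
u,v=proj(C,p)[0].astype(int)
for z in(0,-.007,-.02,-.03,-.04):
  for x in(-.011,.011):
    P=[p+Rt@[x,y,z] for y in(-.0323,.0323)]
    print(z,x,((proj(C,P)-[u-65,v-60])*6).round(0).tolist())
H=np.array(manip.camera_info('wrist')['hand_eye']); K=cam('wrist',s)[0];Hi=np.linalg.inv(H)
for z in(0,-.02,-.03,-.04):
  for x in(-.011,.011):
    o=[]
    for y in(-.0323,.0323):
      c=K@(Hi@[x,y,z,1])[:3]; o.append(((c[:2]/c[2]-[120,235])*2.9).round().tolist())
    print('wrist crop',z,x,o)
E
```

```text
0 -0.011 [[472.0, 342.0], [307.0, 345.0]]
0 0.011 [[480.0, 385.0], [313.0, 388.0]]
-0.007 -0.011 [[474.0, 330.0], [309.0, 333.0]]
-0.007 0.011 [[482.0, 373.0], [314.0, 376.0]]
-0.02 -0.011 [[478.0, 308.0], [311.0, 310.0]]
-0.02 0.011 [[487.0, 351.0], [317.0, 353.0]]
-0.03 -0.011 [[482.0, 290.0], [314.0, 293.0]]
-0.03 0.011 [[490.0, 333.0], [319.0, 336.0]]
-0.04 -0.011 [[485.0, 272.0], [316.0, 275.0]]
-0.04 0.011 [[494.0, 315.0], [322.0, 318.0]]
wrist crop 0 -0.011 [[236.0, 38.0], [549.0, 38.0]]
wrist crop 0 0.011 [[230.0, -61.0], [555.0, -62.0]]
wrist crop -0.02 -0.011 [[219.0, 89.0], [566.0, 89.0]]
wrist crop -0.02 0.011 [[212.0, -19.0], [573.0, -20.0]]
wrist crop -0.03 -0.011 [[209.0, 119.0], [576.0, 118.0]]
wrist crop -0.03 0.011 [[201.0, 5.0], [584.0, 5.0]]
wrist crop -0.04 -0.011 [[198.0, 152.0], [587.0, 152.0]]
wrist crop -0.04 0.011 [[189.0, 33.0], [596.0, 33.0]]
```

{"method": "carry_out", "body": {
  "moves": [92, 0, 0.2, -2, 0, 92, 0, 0, -2, 0, 92, 0, 0, -2, 0, 92, 0, 0, -2, 0, 92, 0, 0, -2, 0, 92, 0, 0, 0, 0, 92, 0, 0, 0, 0, 92, 0, 0, 0, 0, 92, 0, 0, 0, 0, 92, 0, 0, 0, 0]
}}

```text
clock: 4.35
position: [0.3966, 0.2724, 0.0098]
ee_rot: [0.0, 0.767, 0.642, 0.001]
contact_force: [-0.1, 0.7, 1.1]
width: 0.0787
```

```bash
python3 - <<'E'
from h import *
s,im=snap('wrist','w6'); print(s['position'],s['ee_rot'],s['width'],s['contact_force'])
cv2.imwrite('pics/w6.png',cv2.convertScaleAbs(im[:,:,::-1],alpha=1.3,beta=20))
E
```

```text
[0.39658265 0.27238533 0.0097876 ] [2.55263718e-04 7.66833916e-01 6.41844895e-01 9.00528050e-04] 0.07873028697693857 [-0.13808834  0.74777786  1.14913679]
```

View pics/w6.png

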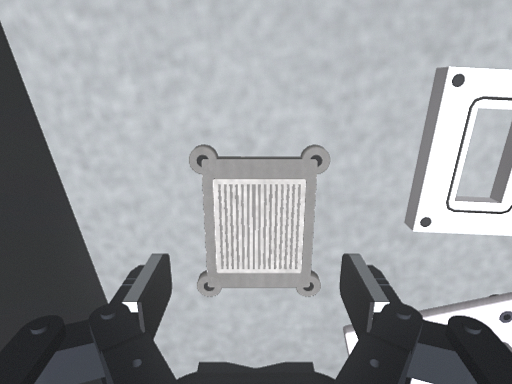

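{"method": "carry_out", "body": {
  "moves": [92, -0.05, -0.05, -1, -0.01, 92, 0, 0, -1, 0, 92, 0, 0, -1, 0, 92, 0, 0, -0.7, 0, 92, 0, 0, -0.5, 0, 92, 0, 0, -0.3, 0, 92, 0, 0, -0.2, 0, 92, 0, 0, 0, 0, 88, 0, 0, 0, 0, 85, 0, 0, 0, 0]
}}

```text
clock: 5.4
position: [0.3958, 0.2717, -0.0378]
ee_rot: [0.0, 0.77, 0.638, 0.0]
contact_force: [0.4, 0.6, 0.5]
width: 0.0725
```

{"method": "carry_out", "body": {
  "moves": [80, 0, 0, -0.1, 0, 76, 0, 0, 0, 0, 72, 0, 0, 0, 0, 68, 0, 0, 0, 0, 65, 0, 0, 0, 0, 65, 0, 0, 0, 0, 65, 0, 0, 0, 0, 65, 0, 0, 0, 0, 65, 0, 0, 0, 0, 65, 0, 0, 0, 0]
}}

```text
clock: 6.4
position: [0.3964, 0.2723, -0.0362]
ee_rot: [0.0, 0.77, 0.638, 0.001]
contact_force: [-3.6, -1.4, 24.7]
width: 0.0625
```

```bash
python3 - <<'E'
from h import *
s,im=snap('wrist','w7'); print(s['position'],s['ee_rot'],s['width'],s['contact_force'])
E
```

```text
[ 0.39636563  0.27225093 -0.03616191] [1.99174778e-04 7.70083741e-01 6.37941144e-01 1.44529176e-03] 0.06254317231379386 [-3.55136455 -1.40324062 24.72618334]
```

View pics/w7.png

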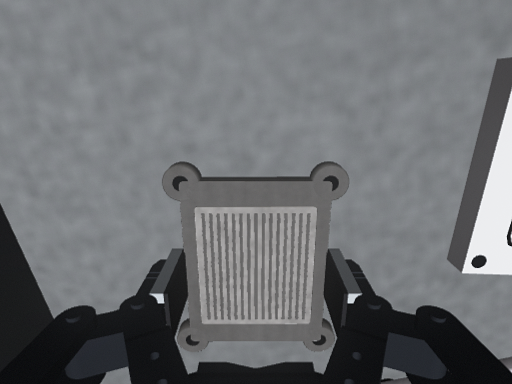

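```bash
python3 - <<'E'
from h import *
s=manip.get_state(); C=cam('wrist',s)
w=ray(C,[[181,183],[331,183],[318,340],[192,340]],.010);c=w.mean(0);print(w.round(4).tolist(),c)
a=(w[0]+w[1]-w[2]-w[3])/2;b=(w[1]+w[2]-w[0]-w[3])/2
print(np.hypot(*a[:2]),np.hypot(*b[:2]),np.arctan2(-a[0],a[1]),np.arctan2(b[1],b[0]),(c-s['position'])[:2])
E
```

```text
[[0.3742, 0.3204, 0.01], [0.4348, 0.3089, 0.01], [0.4194, 0.2304, 0.01], [0.359, 0.242, 0.01]] [0.39686391 0.27542573 0.01      ]
0.07993068271077097 0.06161214846722012 -0.1932446051516898 -0.1889407435912523 [0.00053167 0.00318125]
```

{"method": "carry_out", "body": {
  "moves": [65, 0, 0, 0.3, 0, 65, 0, 0, 0.4, 0, 65, 0, 0, 1, 0, 65, 0, 0, 1.5, 0, 65, 0, 0, 2, 0.02, 65, 0, 0, 2, 0.05, 65, 1, -1.4, 0.2, 0.05, 65, 2, -2.8, 0, 0.05, 65, 2, -2.8, 0, 0.05, 65, 2, -2.8, 0, 0.035]
}}

```text
clock: 7.45
position: [0.466, 0.1727, 0.0353]
ee_rot: [0.0, 0.682, 0.732, 0.0]
contact_force: [0.9, 0.2, -1.2]
width: 0.0625
```

{"method": "carry_out", "body": {
  "moves": [65, 1, -1.4, 0, 0, 65, 1, -1.4, 0, 0, 65, 1, -1.4, -0.5, 0, 65, 0, 0, -0.5, 0, 65, 0, 0, 0, 0, 65, 0, 0, 0, 0, 65, 0, 0, 0, 0, 65, 0, 0, 0, 0, 65, 0, 0, 0, 0, 65, 0, 0, 0, 0]
}}

```text
clock: 8.45
position: [0.4954, 0.1319, 0.0251]
ee_rot: [0.0, 0.682, 0.731, 0.0]
contact_force: [-0.6, -0.2, -1.8]
width: 0.0628
```

```bash
python3 - <<'E'
from h import *
s,im=snap('wrist','w8'); print(s['position'],s['ee_rot'],s['width'],s['contact_force'])
E
```

```text
[0.49543004 0.13185069 0.02506283] [8.64006008e-05 6.82492301e-01 7.30892770e-01 1.01625317e-04] 0.06279968711959447 [-0.56553931 -0.2340765  -1.79820739]
```

View pics/w8.png

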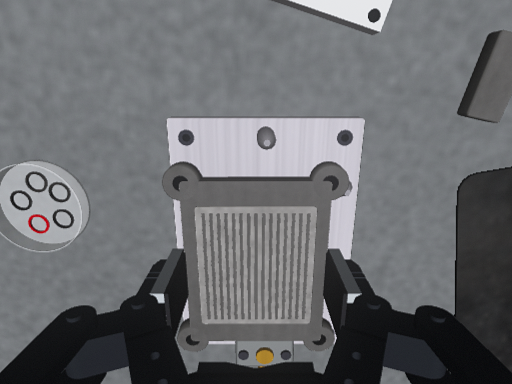

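```bash
python3 - <<'E'
from h import *
s=manip.get_state(); C=cam('wrist',s);p=s['position']
e=ray(C,[[167,118],[364,118]],.014);h=ray(C,[[186,138],[345,138]],.014);pn=np.r_[ray(C,[[268,144]],.041),ray(C,[[265.5,133]],.014)]
print('edge',e.round(4).tolist(),np.hypot(*(e[1]-e[0])[:2]),np.arctan2(*(e[1]-e[0])[[1,0]]))
print('holes',h.round(4).tolist(),'pin',pn.round(4).tolist())
t=.068;m=e.mean(0)[:2]-.064*np.array([-np.sin(t),np.cos(t)]); print('centre from edge',m)
print('centre from pin',[(q[:2]-.0525*np.array([-np.sin(t),np.cos(t)])).round(4) for q in pn])
w=ray(C,[[181,183],[331,183],[318,340],[192,340]],p[2]+.038+.008);print('plate',w.mean(0),w.mean(0)-p)
E
```

```text
edge [[0.442, 0.1923, 0.014], [0.5515, 0.1997, 0.014]] 0.10970094467703671 0.06764857998403795
holes [[0.4526, 0.1819, 0.014], [0.5426, 0.188, 0.014]] pin [[0.4979, 0.1862, 0.041], [0.4974, 0.1877, 0.014]]
centre from edge [0.50110579 0.13213429]
centre from pin [array([0.5015, 0.1338]), array([0.501 , 0.1353])]
plate [0.49526483 0.13494404 0.07102653] [-0.00019837  0.00317685  0.046     ]
```

{"method": "carry_out", "body": {
  "moves": [65, 0.2, -0.05, -0.3, 0, 65, 0.2, -0.05, -0.4, 0, 65, 0.15, 0, -0.4, 0, 65, 0, 0, -0.3, 0, 65, 0, 0, 0, 0, 65, 0, 0, 0, 0, 65, 0, 0, 0, 0, 65, 0, 0, 0, 0, 65, 0, 0, 0, 0, 65, 0, 0, 0, 0]
}}

```text
clock: 9.5
position: [0.501, 0.1306, 0.0111]
ee_rot: [0.0, 0.683, 0.731, 0.0]
contact_force: [0.2, 0.3, -1.0]
width: 0.0627
```

```bash
cat >> h.py <<'E'
def fixedge(im,C,z=.014,rows=(60,170),show=True):
    # far edge & side corners of the bright fixture base in the wrist view
    m=(im[rows[0]:rows[1]].min(2)>185).astype(np.uint8); m=cv2.morphologyEx(m,cv2.MORPH_OPEN,np.ones((3,3)))
    c=big(m).reshape(-1,2)+[0,rows[0]]
    top=c[c[:,1]<c[:,1].min()+6]; l,r=c[:,0].min(),c[:,0].max()
    return c
E
python3 - <<'E'
from h import *
s,im=snap('wrist','w9'); print(s['position'],s['contact_force']); C=cam('wrist',s)
g=im.min(2)
for r in (135,145,155): 
    x=np.where(g[r]>175)[0]; x=x[(x>120)&(x<420)]; print(r,x.min(),x.max())
for c in(200,230,300,330): 
    y=np.where(g[60:180,c]>175)[0]+60; print(c,y.min(),y.max())
E
```

```text
[0.501048   0.13063534 0.01105063] [ 0.19774353  0.2578232  -0.9537531 ]
135 150 360
145 151 359
155 152 358
200 118 171
230 118 175
300 118 175
330 118 160
```

```bash
python3 - <<'E'
from h import *
s=manip.get_state(); C=cam('wrist',s);p=s['position'];t=.068
e=ray(C,[[148,117.5],[362.5,117.5]],.014); print(e.round(4),np.hypot(*(e[1]-e[0])[:2])); n=np.array([-np.sin(t),np.cos(t)])
print(e.mean(0)[:2]-.064*n)
im=cv2.imread('pics/w9.png');w=ray(C,[[181,183],[331,183],[318,340],[192,340]],p[2]+.046);print('plate',w.mean(0))
cv2.imwrite('pics/c9.png',cv2.resize(im[100:360,130:390],None,fx=2.3,fy=2.3))
E
```

```text
[[0.4415 0.1923 0.014 ]
 [0.5516 0.1997 0.014 ]] 0.11039549550383014
[0.50091479 0.13217958]
plate [0.50085345 0.13378739 0.05701322]
```

View pics/c9.png

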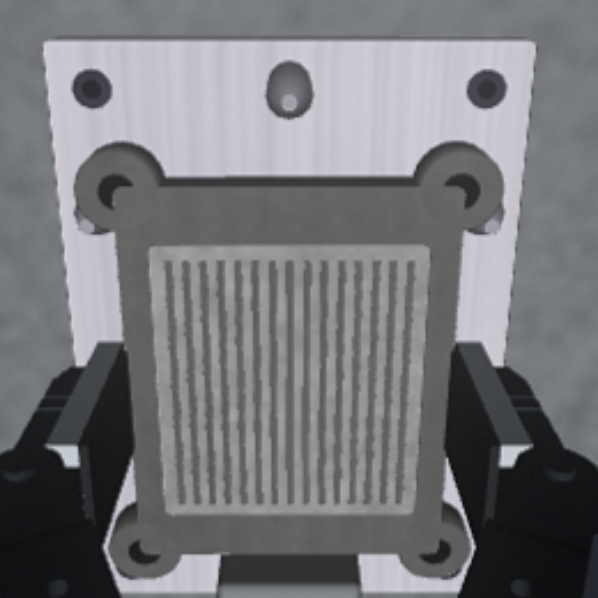

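{"method": "carry_out", "body": {
  "moves": [65, 0, -0.05, -0.3, 0, 65, 0, 0, -0.3, 0, 65, 0, 0, -0.3, 0, 65, 0, 0, -0.3, 0, 65, 0, 0, -0.3, 0, 65, 0, 0, -0.3, 0, 65, 0, 0, -0.3, 0, 65, 0, 0, -0.3, 0, 65, 0, 0, -0.2, 0, 65, 0, 0, 0, 0]
}}

```text
clock: 10.55
position: [0.5008, 0.1301, -0.0154]
ee_rot: [-0.0, 0.683, 0.731, -0.0]
contact_force: [0.3, -0.1, -1.0]
width: 0.0624
```

{"method": "carry_out", "body": {
  "moves": [65, 0, 0, -0.2, 0, 65, 0, 0, -0.2, 0, 65, 0, 0, -0.2, 0, 65, 0, 0, -0.1, 0, 65, 0, 0, -0.1, 0, 65, 0, 0, -0.05, 0, 65, 0, 0, -0.05, 0, 65, 0, 0, 0, 0, 65, 0, 0, 0, 0, 65, 0, 0, 0, 0]
}}

```text
clock: 11.55
position: [0.501, 0.1301, -0.0239]
ee_rot: [0.0, 0.683, 0.731, 0.0]
contact_force: [-0.9, 0.4, -0.1]
width: 0.0623
```

{"method": "carry_out", "body": {
  "moves": [65, 0, 0, -0.05, 0, 65, 0, 0, -0.05, 0, 65, 0, 0, 0, 0, 65, 0, 0, 0, 0, 65, 0, 0, 0, 0, 65, 0, 0, 0, 0, 65, 0, 0, 0, 0, 65, 0, 0, 0, 0, 65, 0, 0, 0, 0, 65, 0, 0, 0, 0]
}}

```text
clock: 12.55
position: [0.5011, 0.1301, -0.024]
ee_rot: [0.0, 0.683, 0.731, 0.0]
contact_force: [-1.7, -0.6, 8.3]
width: 0.0628
```

{"method": "carry_out", "body": {
  "moves": [72, 0, 0, 0.05, 0, 76, 0, 0, 0, 0, 80, 0, 0, 0, 0, 86, 0, 0, 0, 0, 90, 0, 0, 0.2, 0, 90, 0, 0, 1, 0, 90, 0, 0, 2, 0, 90, 0, 0, 3, 0, 90, 0, 0, 3, 0, 90, 0, 0, 2, 0]
}}

```text
clock: 13.55
position: [0.5021, 0.1303, 0.0903]
ee_rot: [0.001, 0.683, 0.731, 0.001]
contact_force: [0.9, 0.4, 0.4]
width: 0.0766
```

```bash
python3 - <<'E'
from h import *
s,im=snap('wrist','w10'); print(s['position'],s['width'],s['contact_force'])
E
```

```text
[0.50208831 0.13026667 0.09029635] 0.07658465724496374 [0.89141262 0.44966135 0.4455936 ]
```

View pics/w10.png

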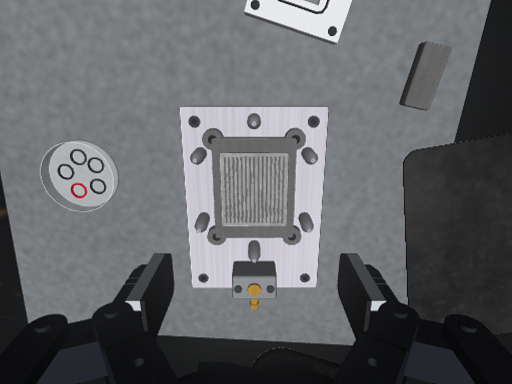

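```bash
python3 - <<'E'
from h import *
s=dict(position=[0.39595735,0.26943066,0.10998111],ee_rot=[2.9e-4,.76705,.641584,6.6e-4]); C=cam('wrist',s)
im=cv2.imread('pics/w3.png'); m=np.zeros(im.shape[:2],np.uint8); m[60:190,350:470]=im[60:190,350:470].min(2)>190
print('frame(w3)',rect_world(C,big(cv2.morphologyEx(m,cv2.MORPH_OPEN,np.ones((3,3)))),.014))
s=manip.get_state(); C=cam('wrist',s); print('smallblock corners(w10)',ray(C,[[423,42],[451,44],[430,109],[401,104]],.014).round(4).tolist())
# fixture check in w10
im=cv2.imread('pics/w10.png'); m=np.zeros(im.shape[:2],np.uint8); m[95:295,170:340]=im[95:295,170:340].min(2)>180
print('fix',rect_world(C,big(cv2.morphologyEx(m,cv2.MORPH_CLOSE,np.ones((9,9)))),.014))
T=cam('top'); im=cv2.imread('pics/top0.png'); m=np.zeros(im.shape[:2],np.uint8); m[160:192,190:225]=im[160:192,190:225].min(2)>185
print('frame(top)',rect_world(T,big(m),.014))
m[:]=0; m[175:212,145:182]=im[175:212,145:182].min(2)>170; print('end(top)',rect_world(T,big(m),.014))
E
```

```text
frame(w3) (array([528.7, 293.9,  88.5,  68.1]), np.float64(-0.226))
smallblock corners(w10) [[0.6165, 0.2488, 0.014], [0.6368, 0.2489, 0.014], [0.6325, 0.2035, 0.014], [0.6097, 0.2056, 0.014]]
fix (array([504.6, 117.4, 157.7, 111.8]), np.float64(0.068))
frame(top) (array([530.8, 296.7,  89.8,  70.9]), np.float64(-0.22))
end(top) (array([472.3, 442.7,  92.6,  68.4]), np.float64(1.068))
```

{"method": "carry_out", "body": {
  "moves": [92, 0.53, 3.27, 0, -0.06, 92, 0.53, 3.27, 0, -0.06, 92, 0.53, 3.27, -1, -0.06, 92, 0.53, 3.27, -1.5, -0.06, 92, 0.53, 3.27, -1.5, -0.054, 92, 0, 0, 0, 0, 92, 0, 0, 0, 0, 92, 0, 0, 0, 0, 92, 0, 0, 0, 0, 92, 0, 0, 0, 0]
}}

```text
clock: 14.6
position: [0.5278, 0.2928, 0.0481]
ee_rot: [0.0, 0.783, 0.622, 0.0]
contact_force: [0.3, 0.1, -0.4]
width: 0.0784
```

```bash
cat >> h.py <<'E'
def whiterect(im,C,z,th=170,box=(60,384,60,460),k=0):
    r0,r1,c0,c1=box; m=np.zeros(im.shape[:2],np.uint8); m[r0:r1,c0:c1]=im[r0:r1,c0:c1].min(2)>th
    m=cv2.morphologyEx(m,cv2.MORPH_OPEN,np.ones((3,3))); c=big(m,k)
    return cv2.boundingRect(c),rect_world(C,c,z)
def toolangle(s): q=s['ee_rot']; return 2*np.arctan2(q[2],q[1])
def rel(s,P):  # world point -> along tool x, tool y (mm)
    a=toolangle(s); d=(np.array(P)/1e3-np.array(s['position'])[:2])*1e3
    return np.round([d@[np.cos(a),np.sin(a)],d@[np.sin(a),-np.cos(a)]],1)
E
python3 - <<'E'
from h import *
s,im=snap('wrist','w11'); C=cam('wrist',s); print(s['position'],toolangle(s)-np.pi/2,s['qpos'].round(2))
for th in(150,170,190): print(th,whiterect(im,C,.014,th))
E
```

```text
[0.52779506 0.29275549 0.04811744] -0.22711954364852582 [ 0.39  0.43  1.66 -0.    1.05  0.62]
150 ((204, 144, 106, 122), (array([528.6, 294. ,  88.4,  68.5]), np.float64(-0.225)))
170 ((204, 144, 105, 121), (array([528.7, 294.3,  87.6,  68.1]), np.float64(-0.226)))
190 ((204, 145, 105, 120), (array([528.7, 294. ,  86.9,  67.9]), np.float64(-0.227)))
```

{"method": "carry_out", "body": {
  "moves": [92, 0.1, 0.1, -1.5, 0, 92, 0, 0, -1.5, 0, 92, 0, 0, -1.5, 0, 92, 0, 0, -1.5, 0, 92, 0, 0, -1.2, 0, 92, 0, 0, -0.7, 0, 92, 0, 0, -0.35, 0, 86, 0, 0, 0, 0, 80, 0, 0, 0, 0, 76, 0, 0, 0, 0]
}}

```text
clock: 15.65
position: [0.5293, 0.2949, -0.0341]
ee_rot: [0.0, 0.782, 0.623, 0.001]
contact_force: [0.5, -0.9, 1.1]
width: 0.0667
```

{"method": "carry_out", "body": {
  "moves": [72, 0, 0, 0, 0, 70, 0, 0, 0, 0, 70, 0, 0, 0, 0, 70, 0, 0, 0, 0, 70, 0, 0, 0, 0, 70, 0, 0, 0, 0, 70, 0, 0, 0, 0, 70, 0, 0, 0.2, 0, 70, 0, 0, 0.3, 0, 70, 0, 0, 0, 0]
}}

```text
clock: 16.65
position: [0.5284, 0.2946, -0.03]
ee_rot: [0.0, 0.782, 0.623, 0.0]
contact_force: [0.8, 0.5, -0.6]
width: 0.0668
```

```bash
python3 - <<'E'
from h import *
s,im=snap('wrist','w12'); C=cam('wrist',s); print(s['position'],toolangle(s)-np.pi/2,s['width'],s['contact_force'])
for z in(.014,.019):
  b,(r,y)=whiterect(im,C,z,170); print(b,r,y,rel(s,r[:2]))
E
```

```text
[ 0.5284374   0.29460349 -0.03001407] -0.22594152705128367 0.06677395564355011 [ 0.79743069  0.53087587 -0.58989842]
(172, 185, 167, 172) [527.6 291.2  90.6  70.2] -0.226 [-3.5 -0.1]
(172, 185, 167, 172) [528.3 294.4  87.1  67.5] -0.226 [-0.2 -0.1]
```

{"method": "carry_out", "body": {
  "moves": [70, 0, 0, 1.5, 0, 70, 0, 0, 2.5, 0, 70, -0.34, -2, 1.5, 0.05, 70, -0.6, -3.55, 0, 0.06, 70, -0.6, -3.55, 0, 0.06, 70, -0.6, -3.55, 0, 0.06, 70, -0.6, -3.55, 0, 0.064, 70, 0, 0, -0.5, 0, 70, 0, 0, -0.5, 0, 70, 0, 0, 0, 0]
}}

```text
clock: 17.7
position: [0.5008, 0.1332, 0.0141]
ee_rot: [-0.001, 0.683, 0.731, -0.0]
contact_force: [0.1, 0.9, -1.5]
width: 0.0668
```

```bash
cat >> h.py <<'E'
def nest_from_edge(im,C,t=.068,r0=60,r1=180,c0=110,c1=410,th=170):
    g=im.min(2); rows=[np.where(g[r0:r1,c]>th)[0][0]+r0 for c in(190,200,230,300,310) if (g[r0:r1,c]>th).any()]
    re=np.median(rows)-.5; L=[];Rr=[]
    rr=np.arange(int(re)+4,int(re)+22,3)
    for r in rr: x=np.where(g[r,c0:c1]>th)[0]+c0; L.append(x.min());Rr.append(x.max())
    l=np.polyval(np.polyfit(rr,L,1),re);r=np.polyval(np.polyfit(rr,Rr,1),re)+1
    e=ray(C,[[l,re],[r,re]],.014); n=np.array([-np.sin(t),np.cos(t)]); d=(e[1]-e[0])[:2]
    return np.r_[re,l,r].round(1),round(np.hypot(*d)*1e3,1),round(np.arctan2(d[1],d[0]),3),((e.mean(0)[:2]-.064*n)*1e3).round(1)
E
python3 - <<'E'
from h import *
im=cv2.imread('pics/w9.png'); print('w9',nest_from_edge(im,cam('wrist',dict(position=[.501048,.130635,.01105],ee_rot=[0,.683,.731,0]))))
s,im=snap('wrist','w13'); C=cam('wrist',s); print(s['position'],toolangle(s)-np.pi/2,s['width'],s['contact_force'])
print(nest_from_edge(im,C))
b,(r,y)=whiterect(im,C,s['position'][2]+.048,170,(182,384,150,370)); print(b,r,y,rel(s,r[:2]))
E
```

```text
w9 (array([117.5, 148.8, 363.5]), np.float64(110.5), np.float64(0.067), array([501.4, 132.2]))
[0.50076529 0.13316514 0.01414439] 0.0677392932790204 0.06675067331938424 [ 0.07786023  0.92526669 -1.5370164 ]
(array([122.5, 151.6, 360.9]), np.float64(110.3), np.float64(0.067), array([501.3, 131.9]))
(158, 182, 197, 175) [500.9 132.9  89.1  80. ] 0.067 [-0.3  0.1]
```

```bash
python3 - <<'E'
from h import *
s=dict(position=[.50208831,.13026667,.09029635],ee_rot=[0.001,.683,.731,.001]); C=cam('wrist',s); im=cv2.imread('pics/w10.png')
L=np.array([[0,52.5],[41.5,27],[41.5,-27],[-41.5,27],[-41.5,-27],[0,-52.5]])/1e3
g=im.min(2).astype(np.uint8); P=[]
for (u,v) in((254,121),(309,156),(306,222),(198,156),(202,221),(254,250)):
    w=g[v-13:v+13,u-14:u+14]; m=(w<165).astype(np.uint8); n,l,st,c=cv2.connectedComponentsWithStats(m); i=l[13,14] or 1
    P.append(c[i]+[u-14,v-13]); print(P[-1].round(1),st[i])
for z in(.026,.0285): print(fit(L,ray(C,P,z)))
print(nest_from_edge(im,C))
# flow plate lug holes
print('plate',ray(C,[[212,139],[295,139],[292,237],[217,237]],.022).mean(0)*1e3)
E
```

```text
[253.5 120.7] [  7   5  14  17 185]
[309.  155.3] [  6   4  17  18 216]
[305.5 221.6] [  6   3  16  20 227]
[198.3 155.2] [  6   4  17  18 221]
[202.1 221.7] [  6   4  16  21 233]
[253.8 252.2] [  0   3  28  23 291]
(array([0.5007, 0.1349]), np.float64(0.067), np.float64(0.0012))
(array([0.5006, 0.1357]), np.float64(0.067), np.float64(0.0009))
(array([106.5, 179.6, 328.5]), np.float64(110.8), np.float64(0.067), array([501.2, 132.3]))
plate [501.03212331 133.2686093   22.        ]
```

```bash
python3 - <<'E'
from h import *
s=dict(position=[.50208831,.13026667,.09029635],ee_rot=[0.001,.683,.731,.001]); C=cam('wrist',s)
t=.068
for u,v,y in((253.5,113,57.5),(308,147,32),(304,212,-22),(199,147,32),(203,212,-22),(253.5,240,-47.5)):
    w=ray(C,[[u,v-.5]],.014)[0,:2]*1e3; print(w.round(1),(w@[-np.sin(t),np.cos(t)]-y).round(1))
print('target axis value for y', [(np.array([501,yy])@[-np.sin(t),np.cos(t)]).round(1) for yy in(132,133,134,135)])
w=ray(C,[[254,106]],.014)[0,:2]*1e3;print('edge',(w@[-np.sin(t),np.cos(t)]).round(1))
E
```

```text
[496.8 191.8] 100.1
[540.5 169.1] 100.0
[543.6 115.2] 100.0
[456.4 163.5] 100.1
[460.4 109.7] 100.1
[503.6  86.9] 100.0
target axis value for y [np.float64(97.7), np.float64(98.7), np.float64(99.6), np.float64(100.6)]
edge 162.3
```

{"method": "carry_out", "body": {
  "moves": [70, 0.04, 0.12, 0, 0, 70, 0, 0, -0.3, 0, 70, 0, 0, -0.3, 0, 70, 0, 0, -0.3, 0, 70, 0, 0, -0.3, 0, 70, 0, 0, -0.2, 0, 70, 0, 0, -0.2, 0, 70, 0, 0, 0, 0, 70, 0, 0, 0, 0, 70, 0, 0, 0, 0]
}}

```text
clock: 18.75
position: [0.5016, 0.1338, -0.001]
ee_rot: [0.0, 0.683, 0.731, 0.0]
contact_force: [-0.2, -0.7, -0.2]
width: 0.067
```

{"method": "carry_out", "body": {
  "moves": [70, 0, 0, -0.2, 0, 70, 0, 0, -0.2, 0, 70, 0, 0, -0.2, 0, 70, 0, 0, -0.2, 0, 70, 0, 0, -0.2, 0, 70, 0, 0, -0.1, 0, 70, 0, 0, 0, 0, 70, 0, 0, 0, 0, 70, 0, 0, 0, 0, 70, 0, 0, 0, 0]
}}

```text
clock: 19.75
position: [0.5016, 0.1338, -0.012]
ee_rot: [0.0, 0.683, 0.731, 0.0]
contact_force: [0.3, 0.3, -1.0]
width: 0.0667
```

{"method": "carry_out", "body": {
  "moves": [70, 0, 0, -0.1, 0, 70, 0, 0, -0.05, 0, 70, 0, 0, -0.05, 0, 70, 0, 0, -0.05, 0, 70, 0, 0, 0, 0, 70, 0, 0, 0, 0, 70, 0, 0, 0, 0, 70, 0, 0, 0, 0, 70, 0, 0, 0, 0, 70, 0, 0, 0, 0]
}}

```text
clock: 20.75
position: [0.5015, 0.1338, -0.0146]
ee_rot: [0.0, 0.683, 0.731, 0.0]
contact_force: [0.4, 0.1, 0.1]
width: 0.0666
```

{"method": "carry_out", "body": {
  "moves": [70, 0, 0, -0.05, 0, 70, 0, 0, -0.05, 0, 70, 0, 0, 0, 0, 70, 0, 0, 0, 0, 70, 0, 0, 0, 0, 70, 0, 0, 0, 0, 70, 0, 0, 0, 0, 70, 0, 0, 0, 0, 70, 0, 0, 0, 0, 70, 0, 0, 0, 0]
}}

```text
clock: 21.75
position: [0.5015, 0.1338, -0.0147]
ee_rot: [0.0, 0.683, 0.731, 0.0]
contact_force: [-2.0, -1.1, 6.8]
width: 0.0667
```

{"method": "carry_out", "body": {
  "moves": [76, 0, 0, 0.05, 0, 80, 0, 0, 0, 0, 84, 0, 0, 0, 0, 88, 0, 0, 0, 0, 92, 0, 0, 0.2, 0, 92, 0, 0, 1, 0, 92, 0, 0, 2, 0, 92, 0, 0, 3, 0, 92, 0, 0, 3, 0, 92, 0, 0, 1, 0]
}}

```text
clock: 22.75
position: [0.5038, 0.1341, 0.0905]
ee_rot: [0.002, 0.683, 0.731, 0.003]
contact_force: [0.4, 0.8, 0.1]
width: 0.0787
```

```bash
python3 - <<'E'
from h import *
s,im=snap('wrist','w14'); C=cam('wrist',s); print(s['position'],toolangle(s)-np.pi/2,s['width'],s['contact_force'])
g=im.min(2)
# frame window: dark-ish region in middle
m=np.zeros(g.shape,np.uint8); m[140:235,225:285]=g[140:235,225:285]<150
c=big(m); print(cv2.boundingRect(c),rect_world(C,c,.034))
b=im[60:300,120:400,::-1]; d=cv2.imread('pics/w10.png')[15:135,360:480]
x=np.zeros((480,800,3),np.uint8); x[:480,:560]=cv2.resize(b,None,fx=2,fy=2); x[:240,560:800]=cv2.resize(d,None,fx=2,fy=2); cv2.imwrite('pics/c14.png',x)
E
```

```text
[0.50384349 0.13413474 0.0905401 ] 0.068097319910281 0.07870580662686029 [0.39070091 0.76146013 0.05124779]
(234, 167, 37, 63) (array([501.5, 134.1,  49.3,  26.6]), np.float64(0.064))
```

View pics/c14.png

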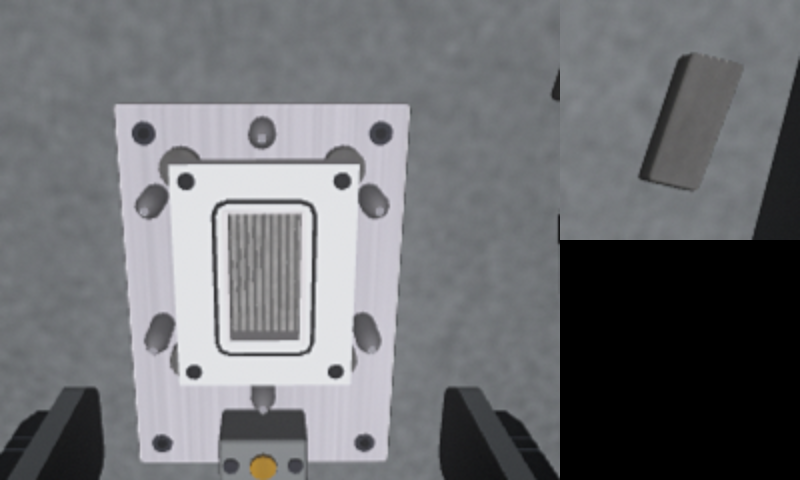

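{"method": "carry_out", "body": {
  "moves": [45, 2.4, 1.9, 0, -0.03, 45, 2.4, 1.9, 0, -0.04, 45, 2.4, 1.9, -1, -0.04, 45, 2.4, 1.9, -1.5, -0.04, 45, 2.4, 1.6, -1.5, -0.04, 45, 0, 0, -1, 0, 45, 0, 0, 0, 0, 45, 0, 0, 0, 0, 45, 0, 0, 0, 0, 45, 0, 0, 0, 0]
}}

```text
clock: 23.8
position: [0.6214, 0.2254, 0.038]
ee_rot: [0.0, 0.749, 0.663, 0.001]
contact_force: [0.8, -0.0, -0.3]
width: 0.0382
```

```bash
python3 - <<'E'
from h import *
s,im=snap('wrist','w15'); C=cam('wrist',s); print(s['position'],toolangle(s)-np.pi/2,s['width'],s['qpos'].round(2))
g=cv2.GaussianBlur(im,(3,3),0).astype(int).mean(2)
print('bg',np.median(g[100:300,200:320])); 
for th in (85,95,105,115):
    m=np.zeros(g.shape,np.uint8); m[110:330,195:320]=g[110:330,195:320]<th
    c=big(m); print(th,cv2.contourArea(c),cv2.boundingRect(c),rect_world(C,c,.014))
print(g[222,215:300:3].round().astype(int)); print(g[150:300:5,255].round().astype(int))
E
```

```text
[0.62140339 0.22542344 0.0379886 ] -0.1222916001136789 0.038152426475375055 [ 0.24  0.52  1.54 -0.    1.09  0.37]
bg 189.0
85 1377.0 (269, 245, 51, 85) (array([643.2, 162.4,  71.6,  31.5]), np.float64(0.277))
95 2476.0 (269, 245, 51, 85) (array([641.9, 162.5,  72.1,  34.3]), np.float64(0.25))
105 2542.5 (268, 245, 52, 85) (array([641.7, 162.4,  72.1,  34.6]), np.float64(0.25))
115 4295.5 (268, 110, 52, 220) (array([644. , 209.8, 159.3,  36.3]), np.float64(-0.061))
[192 195 191 187 187 191 194 194 176 154 156 153 155 156 161 159 158 163
 149 184 180 184 187 188 190 193 192 193 190]
[187 189 190 194 198 198  85 163 163 160 161 164 160 159 159 158 156 159
 161 168 192 188 189 185 192 187 195 190 187 189]
```

```bash
python3 - <<'E'
from h import *
s=manip.get_state(); C=cam('wrist',s); im=cv2.imread('pics/w15.png')
g=cv2.medianBlur(im,5).astype(int).mean(2)
for lo,hi in ((140,172),(145,176),(60,174)):
    m=np.zeros(g.shape,np.uint8); w=g[150:280,215:300]; m[150:280,215:300]=(w>lo)&(w<hi)
    m=cv2.morphologyEx(m,cv2.MORPH_OPEN,np.ones((5,5))); c=big(m); r=rect_world(C,c,.014); print(lo,cv2.contourArea(c),cv2.boundingRect(c),r,rel(s,r[0][:2]))
E
```

```text
140 1856.0 (240, 182, 32, 64) (array([621.6, 226.3,  44.4,  20.1]), np.float64(-0.138)) [ 0.8 -0. ]
145 1848.5 (240, 183, 32, 63) (array([621.6, 226. ,  43.9,  20.1]), np.float64(-0.138)) [0.5 0. ]
60 1993.5 (240, 178, 32, 68) (array([621.8, 227.7,  47.2,  20.1]), np.float64(-0.138)) [2.2 0. ]
```

```bash
python3 - <<'E'
from h import *
for f in('w15','w14','w3'):
    g=cv2.imread(f'pics/{f}.png').mean(2); print(f)
    for r in range(225,345,6):
        L=g[r,100:255];Rr=g[r,256:420]
        l=np.where(L<75)[0]; q=np.where(Rr<75)[0]
        print(r, (l.max()+100 if len(l) else None),(q.min()+256 if len(q) else None),end=' | ')
    print()
s=manip.get_state();H=np.array(manip.camera_info('wrist')['hand_eye']); K=cam('wrist',s)[0];Hi=np.linalg.inv(H)
for hw,zz in((.0191,(-.03,-.034,-.038)),(.0323,(-.038,-.042))):
  for z in zz:
    c=K@(Hi@[.0085,hw,z,1])[:3]; print(hw,z,(c[:2]/c[2]).round(1))
E
```

```text
w15
225 None 313 | 231 None 314 | 237 None 314 | 243 None 315 | 249 214 296 | 255 215 296 | 261 215 295 | 267 215 295 | 273 216 287 | 279 215 272 | 285 215 268 | 291 214 297 | 297 213 298 | 303 211 299 | 309 210 300 | 315 209 302 | 321 208 303 | 327 207 304 | 333 205 305 | 339 200 309 | 
w14
225 228 276 | 231 228 275 | 237 254 256 | 243 218 287 | 249 None 402 | 255 168 343 | 261 169 342 | 267 254 256 | 273 254 256 | 279 254 256 | 285 202 340 | 291 238 264 | 297 169 341 | 303 167 344 | 309 165 346 | 315 162 348 | 321 160 351 | 327 157 353 | 333 155 356 | 339 183 358 | 
w3
225 149 None | 231 151 None | 237 153 None | 243 154 None | 249 156 326 | 255 185 325 | 261 186 325 | 267 187 324 | 273 187 324 | 279 187 324 | 285 187 324 | 291 186 324 | 297 242 326 | 303 182 328 | 309 254 331 | 315 236 260 | 321 252 261 | 327 180 337 | 333 182 339 | 339 184 340 | 
0.0191 -0.03 [294.3 241.4]
0.0191 -0.034 [295.2 245.2]
0.0191 -0.038 [296.2 249.2]
0.0323 -0.038 [324.4 249.2]
0.0323 -0.042 [326.1 253.4]
```

{"method": "carry_out", "body": {
  "moves": [45, 0, 0.06, -1.5, -0.016, 45, 0, 0, -1.5, 0, 45, 0, 0, -1.5, 0, 45, 0, 0, -1, 0, 40, 0, 0, -0.4, 0, 35, 0, 0, -0.2, 0, 30, 0, 0, 0, 0, 26, 0, 0, 0, 0, 22, 0, 0, 0, 0, 18, 0, 0, 0, 0],
  "squeeze": 30
}}

```text
clock: 24.85
position: [0.6221, 0.2265, -0.0232]
ee_rot: [0.0, 0.754, 0.657, 0.001]
contact_force: [-0.0, -0.2, 2.6]
width: 0.0188
```

{"method": "carry_out", "body": {
  "moves": [18, 0, 0, 0, 0, 18, 0, 0, 0, 0, 18, 0, 0, 0, 0, 18, 0, 0, 0, 0, 18, 0, 0, 0.3, 0, 18, 0, 0, 0.7, 0, 18, 0, 0, 0, 0, 18, 0, 0, 0, 0, 18, 0, 0, 0, 0, 18, 0, 0, 0, 0]
}}

```text
clock: 25.85
position: [0.6213, 0.2263, -0.0144]
ee_rot: [-0.0, 0.754, 0.657, -0.0]
contact_force: [-1.1, -0.6, -0.6]
width: 0.0188
```

```bash
python3 - <<'E'
from h import *
s,im=snap('wrist','w16'); C=cam('wrist',s); print(s['position'],toolangle(s)-np.pi/2,s['width'],s['contact_force'])
g=cv2.medianBlur(im,5).astype(int).mean(2)
print(g[150:320:5,255].round().astype(int)); print(g[215,190:320:4].astype(int))
E
```

```text
[ 0.62127657  0.22632799 -0.01436249] -0.13798444661433673 0.018772834003150433 [-1.08131714 -0.55412106 -0.5934911 ]
[190 192 191 189 185 187 189 190 192 196 196 196 191  87  91 159 160 159
 156 157 158 158 156 155 154 152 152 151 152 153 156 184 181 182]
[195 193 193 192 191 192 194 190 183 183 184 187 117  87  88  88  87  87
  87  88  87 178 190 186 185 186 187 188 188 186 187 188 187]
```

```bash
python3 - <<'E'
from h import *
s=manip.get_state(); C=cam('wrist',s)
for z in(.014,.0228):
  w=ray(C,[[255,222],[255,303]],z)*1e3; print(z,np.hypot(*(w[1]-w[0])[:2]),w.mean(0),rel(s,w.mean(0)[:2]))
w=ray(C,[[255,213]],.0108)*1e3; print('bottom far edge',rel(s,w[0,:2]))
E
```

```text
0.014 46.85333042030566 [620.35232184 221.17002716  14.        ] [-5.3 -0.2]
0.0228 44.041417321384586 [621.08895542 226.34132002  22.8       ] [-0.  -0.2]
bottom far edge [21.6 -0.2]
```

{"method": "carry_out", "body": {
  "moves": [18, 0, 0, 2, 0, 18, -1, -0.75, 2.5, 0.02, 18, -2.4, -1.85, 1, 0.04, 18, -2.4, -1.85, 0, 0.04, 18, -2.4, -1.85, 0, 0.04, 18, -2.4, -1.85, 0, 0.04, 18, -1.4, -1.1, 0, 0.026, 18, 0, 0, 0, 0, 18, 0, 0, 0, 0, 18, 0, 0, 0, 0]
}}

```text
clock: 26.9
position: [0.5031, 0.1345, 0.0412]
ee_rot: [0.001, 0.683, 0.731, 0.001]
contact_force: [1.0, -0.5, 0.2]
width: 0.0188
```

```bash
python3 - <<'E'
from h import *
s,im=snap('wrist','w17'); C=cam('wrist',s); print(s['position'],toolangle(s)-np.pi/2,s['width'],s['contact_force'])
print(nest_from_edge(im,C))
cv2.imwrite('pics/c17.png',cv2.resize(im[90:384,110:410,::-1],None,fx=2,fy=2))
g=im.min(2).astype(int)
for r in(170,185,200): print(r,np.where(np.abs(np.diff(g[r,130:390]))>35)[0]+130)
for c in(205,255,305): print(c,np.where(np.abs(np.diff(g[90:320,c]))>35)[0]+90)
E
```

```text
[0.50310747 0.13446044 0.041183  ] 0.06781624673987419 0.018750419999151766 [ 1.02569155 -0.48042543  0.21011958]
(array([118.5, 160.8, 343.4]), np.float64(110.6), np.float64(0.067), array([501.4, 132.5]))
170 [164 179 180 191 192 193 198 199 208 209 296 297 305 306 311 322 323 338]
185 [166 173 179 188 189 220 221 223 224 281 284 285 313 327 329 337]
200 [167 219 220 222 223 229 230 232 240 245 260 265 268 275 282 284 285 336]
205 [118 144 145 156 157 161 162 172 257 258]
255 [118 126 127 146 152 153 156 157 178 179 180 181 186 213 214]
305 [118 144 156 162 163 170 171 256 257 258]
```

View pics/c17.png

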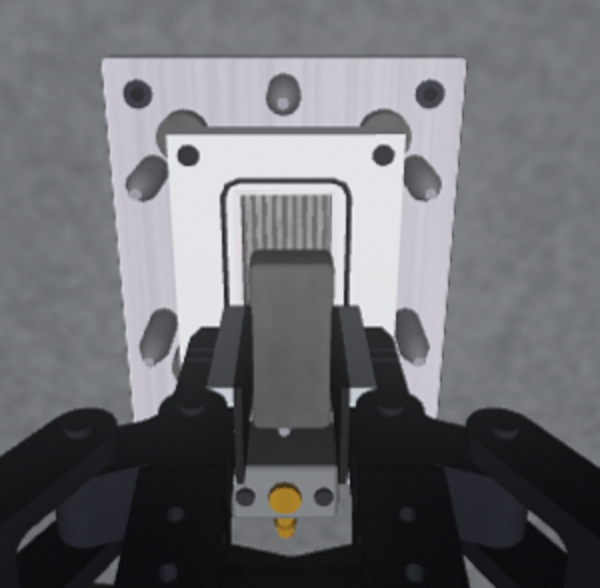

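```bash
python3 - <<'E'
from h import *
s=manip.get_state(); C=cam('wrist',s); t=.068
e=ray(C,[[193,157],[313,157]],.034); d=e[1]-e[0]; print(np.hypot(*d[:2]),np.arctan2(d[1],d[0])); n=np.array([-np.sin(t),np.cos(t)])
print('frame centre',e.mean(0)[:2]-.044*n)
w=ray(C,[[207,181],[297,181]],.034)
# window far wall bottom edge at plate top: crop y~195 -> row 187.5
w=ray(C,[[230.5,187.5],[275.5,187.5]],.032);print('win far', w.round(4).tolist(),w.mean(0)[:2]-.0255*n)
b=ray(C,[[235,222],[275,222],[279,303],[236,303]],s['position'][2]+.0372);print('block',b.mean(0),s['position'])
E
```

```text
0.06791233576989898 0.06709049430131196
frame centre [0.50173792 0.13317378]
win far [[0.4867, 0.1575, 0.032], [0.5132, 0.1593, 0.032]] [0.50168124 0.1329587 ]
block [0.50333805 0.13450542 0.07824816] [0.50295781 0.13449285 0.04104816]
```

{"method": "carry_out", "body": {
  "moves": [18, -0.15, -0.12, -0.4, 0, 18, 0, 0, -0.8, 0, 18, 0, 0, -0.8, 0, 18, 0, 0, -0.6, 0, 18, 0, 0, -0.4, 0, 18, 0, 0, -0.3, 0, 18, 0, 0, -0.2, 0, 18, 0, 0, -0.2, 0, 18, 0, 0, 0, 0, 18, 0, 0, 0, 0]
}}

```text
clock: 27.95
position: [0.5001, 0.1327, 0.0041]
ee_rot: [0.0, 0.683, 0.731, 0.0]
contact_force: [0.1, -0.5, -0.8]
width: 0.0186
```

{"method": "carry_out", "body": {
  "moves": [18, 0.14, 0.08, 0, 0, 18, 0, 0, 0, 0, 18, 0, 0, -0.05, 0, 18, 0, 0, -0.05, 0, 18, 0, 0, 0, 0, 18, 0, 0, 0, 0, 18, 0, 0, 0, 0, 18, 0, 0, 0, 0, 18, 0, 0, 0, 0, 18, 0, 0, 0, 0]
}}

```text
clock: 28.95
position: [0.5014, 0.1335, 0.003]
ee_rot: [0.0, 0.683, 0.731, 0.0]
contact_force: [-0.6, -0.3, -0.1]
width: 0.019
```

```bash
python3 - <<'E'
from h import *
s,im=snap('wrist','w18'); C=cam('wrist',s); p=s['position'];print(p,s['contact_force']); t=.068;n=np.array([-np.sin(t),np.cos(t)])
g=im.min(2).astype(int)
for c in(200,255,305): print(c,g[100:310:4,c])
print(g[170,150:360:5])
E
```

```text
[0.50141386 0.13349884 0.00295427] [-0.58352184 -0.27967455 -0.13495195]
200 [117 115 115 116 117 117 108 188 188 188 187 186 186 184 190  68 102  99
  90 221 231  51  51 226 221 222 223 221 222 221 222 221 221 222 221 221
 221 221 221 221 220 219 223 212  34  35  36  35  34  33  30  27  29]
255 [111 110 110 108 110 114 111 191 193  80  91 104 115 158 153  66 193  98
  91 220 222 221 222 221 221  55 224 222 107  57  64 100 101 101  99  98
  96  96  99  97  94  93  96  93  91  93  91  92  92  94  96 205 136]
305 [118 118 120 117 116 112 113 189 188 188 190 190 189 190 190  68  84 102
  93 221 222 222 222 223 222 222 222 222 222 222 222 221 222 222 220 222
 220 221 221 231  37  49  40  42  39  38  37  38  35  49  30  30  30]
[191 189 189 182 186 184  98  98  98  99 100 100 100 100 101 102 100 101
 102 102 101  99 101 102 101 101 101 103 103 102 103 102 101 101 100 101
 103 192 193 190 190 191]
```

{"method": "carry_out", "body": {
  "moves": [22, 0, 0, 0, 0, 26, 0, 0, 0, 0, 30, 0, 0, 0, 0, 36, 0, 0, 0, 0, 36, 0, 0, 0, 0, 36, 0, 0, 0.5, 0, 36, 0, 0, 1.5, 0, 40, 0, 0, 3, 0, 40, 0, 0, 2.5, 0, 40, 0, 0, 0, 0]
}}

```text
clock: 30.0
position: [0.5044, 0.1339, 0.0816]
ee_rot: [0.003, 0.683, 0.731, 0.003]
contact_force: [1.4, -0.1, 0.6]
width: 0.0344
```

```bash
python3 - <<'E'
from h import *
s,im=snap('wrist','w19'); C=cam('wrist',s); p=s['position'];print(p,s['contact_force'],s['width'])
t=.068;g=cv2.medianBlur(im,3).astype(int).mean(2)
for c in(245,255,262): print(c,g[120:300:3,c].astype(int).tolist())
for r in(190,205,220,235): print(r,g[r,195:320:3].astype(int).tolist())
E
```

```text
[0.50443397 0.13392257 0.08161081] [ 1.4326991  -0.14830547  0.62395064] 0.034397882957845696
245 [196, 92, 101, 102, 84, 188, 201, 139, 223, 232, 231, 231, 232, 232, 139, 231, 227, 88, 92, 115, 114, 114, 113, 113, 113, 113, 112, 110, 107, 106, 108, 109, 109, 109, 109, 111, 111, 110, 128, 232, 233, 217, 231, 231, 231, 231, 154, 91, 97, 113, 95, 62, 61, 62, 61, 62, 137, 142, 140, 101]
255 [210, 94, 101, 96, 93, 210, 210, 146, 223, 231, 232, 232, 231, 232, 140, 231, 229, 85, 93, 116, 114, 114, 113, 114, 114, 114, 113, 114, 112, 113, 112, 112, 112, 112, 111, 111, 113, 109, 128, 231, 233, 218, 231, 231, 231, 231, 129, 95, 101, 100, 100, 62, 62, 62, 62, 64, 137, 143, 126, 110]
262 [206, 207, 206, 207, 207, 207, 207, 143, 223, 232, 231, 232, 232, 232, 140, 231, 230, 100, 91, 114, 113, 113, 116, 115, 115, 117, 114, 115, 116, 114, 114, 115, 115, 116, 115, 115, 113, 108, 127, 232, 233, 218, 231, 231, 231, 231, 210, 202, 203, 203, 96, 62, 62, 62, 62, 67, 139, 143, 142, 140]
190 [203, 204, 201, 231, 231, 231, 231, 231, 231, 232, 122, 233, 226, 141, 113, 114, 115, 112, 113, 113, 114, 114, 115, 114, 119, 227, 232, 73, 233, 232, 231, 232, 232, 232, 231, 205, 205, 206, 207, 208, 209, 208]
205 [200, 206, 204, 215, 231, 231, 231, 231, 231, 232, 91, 231, 227, 124, 112, 111, 109, 108, 110, 113, 113, 113, 115, 111, 116, 227, 233, 120, 234, 231, 231, 231, 232, 231, 231, 205, 204, 210, 208, 209, 210, 209]
220 [197, 151, 180, 204, 231, 231, 231, 231, 231, 232, 120, 233, 229, 144, 140, 109, 109, 108, 108, 111, 111, 113, 115, 117, 120, 227, 232, 122, 233, 231, 231, 231, 231, 231, 219, 143, 134, 210, 208, 211, 210, 204]
235 [118, 104, 88, 204, 231, 231, 231, 231, 231, 231, 227, 206, 230, 219, 220, 220, 223, 223, 223, 223, 223, 222, 223, 223, 223, 230, 231, 73, 232, 231, 231, 231, 231, 231, 207, 91, 111, 122, 111, 212, 212, 163]
```

{"method": "carry_out", "body": {
  "moves": [92, -0.2, 2.2, 0, -0.148, 92, -0.2, 2.2, 0, -0.148, 92, -0.2, 2.2, 0, -0.148, 92, -0.2, 2.2, 0, -0.148, 92, -0.2, 2.2, 0, -0.148, 92, -0.2, 2.2, 0, -0.148, 92, -0.2, 2.2, 0, -0.148, 92, -0.2, 2.2, 0, -0.148, 92, -0.2, 2.2, 0, -0.148, 92, -0.2, 2.2, 0, -0.148]
}}

```text
clock: 31.05
position: [0.4803, 0.3538, 0.0765]
ee_rot: [0.001, 0.997, 0.076, -0.001]
contact_force: [0.4, 0.9, 0.9]
width: 0.0788
```

{"method": "carry_out", "body": {
  "moves": [92, -0.2, 2.2, 0, -0.148, 92, -0.2, 2.2, 0, -0.148, 92, -0.2, 2.2, 0, -0.148, 92, -0.2, 2.2, 0, -0.1, 92, 0, 0, 0, 0, 92, 0, 0, 0, 0, 92, 0, 0, 0, 0, 92, 0, 0, 0, 0, 92, 0, 0, 0, 0, 92, 0, 0, 0, 0]
}}

```text
clock: 32.05
position: [0.4736, 0.441, 0.0781]
ee_rot: [0.0, 0.981, -0.192, 0.0]
contact_force: [0.3, -0.2, -0.6]
width: 0.0786
```

```bash
python3 - <<'E'
from h import *
C=cam('wrist',dict(position=[.50443,.13392,.0816],ee_rot=[.003,.683,.731,.003]))
w=ray(C,[[252,175.5],[252,234],[237,205],[268,205]],.034)*1e3; print('block len/wid',np.hypot(*(w[1]-w[0])[:2]),np.hypot(*(w[3]-w[2])[:2]),w[:2].mean(0))
s,im=snap('wrist','w20'); C=cam('wrist',s); print(s['position'],toolangle(s),s['width'],s['qpos'].round(3))
for th in(150,170,190):
  b,(r,y)=whiterect(im,C,.014,th); print(th,b,r,y,rel(s,r[:2]))
hsv=cv2.cvtColor(im,cv2.COLOR_RGB2HSV); m=((hsv[...,1]>110)&(hsv[...,0]>12)&(hsv[...,0]<32)).astype(np.uint8)
c=big(m); M=c.reshape(-1,2).mean(0); print('port px',M,cv2.contourArea(c), ray(C,[M],.022)[0]*1e3)
E
```

```text
block len/wid 45.37258583389399 22.521043213078062 [502.43343135 131.76841303  34.        ]
[0.47359572 0.44095458 0.07807113] -0.38572153589120556 0.07857186001885048 [ 0.642  0.465  1.52  -0.     1.157  2.599]
150 (211, 137, 100, 118) [470.5 440.   90.5  68.4] 1.06 [-2.5  2. ]
170 (212, 137, 99, 117) [470.7 439.6  89.6  67.6] 1.06 [-2.2  2.3]
190 (212, 137, 99, 117) [470.7 439.6  89.4  67.6] 1.06 [-2.2  2.3]
port px [ 92. 313.] 0.0 [430.90885304 608.2416619   22.        ]
```

```bash
python3 - <<'E'
from h import *
im=cv2.cvtColor(cv2.imread('pics/w20.png'),cv2.COLOR_BGR2RGB).astype(int); C=cam('wrist',manip.get_state()); s=manip.get_state()
d=im[...,0]-im[...,2]; sub=d[120:270,200:320]; print(sub.max())
m=np.zeros(d.shape,np.uint8); m[120:270,200:320]=sub>35; c=big(m); print(cv2.boundingRect(c)); M=c.reshape(-1,2).mean(0); w=ray(C,[M],.022)[0]*1e3; print(M,w,rel(s,w[:2]))
E
```

```text
76
(249, 212, 15, 17)
[255.90697674 219.48837209] [458.14445026 447.02238288  22.        ] [-16.5   0.3]
```

{"method": "carry_out", "body": {
  "moves": [92, -0.1, -0.06, -2, -0.035, 92, -0.1, -0.07, -2, -0.035, 92, -0.07, 0, -2, 0, 92, 0, 0, -2, 0, 92, 0, 0, -1.5, 0, 92, 0, 0, -1, 0, 92, 0, 0, -0.5, 0, 92, 0, 0, -0.25, 0, 92, 0, 0, 0, 0, 92, 0, 0, 0, 0],
  "squeeze": 50
}}

```text
clock: 33.1
position: [0.4712, 0.4406, -0.0338]
ee_rot: [-0.0, 0.974, -0.226, 0.0]
contact_force: [-0.2, 0.9, -0.6]
width: 0.0783
```

{"method": "carry_out", "body": {
  "moves": [86, 0, 0, 0, 0, 82, 0, 0, 0, 0, 78, 0, 0, 0, 0, 74, 0, 0, 0, 0, 70, 0, 0, 0, 0, 70, 0, 0, 0, 0, 70, 0, 0, 0, 0, 70, 0, 0, 0, 0, 70, 0, 0, 0, 0, 70, 0, 0, 0, 0]
}}

```text
clock: 34.1
position: [0.4708, 0.4402, -0.0334]
ee_rot: [-0.0, 0.974, -0.226, 0.0]
contact_force: [-1.9, -1.6, 6.8]
width: 0.0667
```

```bash
python3 - <<'E'
from h import *
s,im=snap('wrist','w21'); C=cam('wrist',s); print(s['position'],toolangle(s),s['width'],s['contact_force'],s['qpos'].round(3))
for z in (.014,): 
  b,(r,y)=whiterect(im,C,z,170); print(b,r,y,'tool angle wanted',y+np.pi/2-np.pi,rel(s,r[:2]))
E
```

```text
[ 0.47080856  0.44016771 -0.03335198] -0.4552276561230579 0.06672338373804439 [-1.8500403  -1.59126222  6.84111233] [ 0.644  0.573  1.646 -0.     0.922  2.67 ]
(179, 178, 163, 178) [471.  440.1  89.   67.2] 1.067 tool angle wanted -0.5037963267948964 [ 0.2 -0. ]
```

{"method": "carry_out", "body": {
  "moves": [70, 0, 0, 0.2, 0, 70, 0, 0, 0.5, 0, 70, 0, 0, 1, 0.03, 70, 0, 0, 1, 0.05, 70, 0, 0, 0, 0, 70, 0, 0, 0, 0, 70, 0, 0, 0, 0, 70, 0, 0, 0, 0, 70, 0, 0, 0, 0, 70, 0, 0, 0, 0]
}}

```text
clock: 35.15
position: [0.4706, 0.4401, -0.0079]
ee_rot: [0.0, 0.982, -0.187, -0.0]
contact_force: [-0.1, -0.6, -1.4]
width: 0.0666
```

```bash
python3 - <<'E'
from h import *
s,im=snap('wrist','w22'); C=cam('wrist',s); print(s['position'],toolangle(s),s['width'],s['contact_force'])
for z in(.0395,.041,.0425):
  b,(r,y)=whiterect(im,C,z,170); print(b,r,y,'angle-tool',y-np.pi/2-toolangle(s),rel(s,r[:2]))
g=im.min(2); print([(c,int(np.where(g[140:,c]>170)[0][0]+140)) for c in range(185,335,15)])
for r in range(190,345,25): x=np.where(g[r,150:370]>170)[0]+150; print(r,x.min(),x.max())
E
```

```text
[ 0.47055468  0.44006489 -0.00789236] -0.37528098039612434 0.0666318852986745 [-0.13260454 -0.61131833 -1.38621164]
(179, 178, 162, 178) [471.  440.   88.9  67.1] 1.148 angle-tool -0.04751534639877231 [ 0.4 -0.1]
(179, 178, 162, 178) [471.8 439.6  87.9  66.3] 1.148 angle-tool -0.04751534639877231 [ 1.3 -0. ]
(179, 178, 162, 178) [472.7 439.3  86.8  65.5] 1.148 angle-tool -0.04751534639877231 [ 2.3 -0.1]
[(185, 179), (200, 178), (215, 179), (230, 179), (245, 180), (260, 181), (275, 181), (290, 182), (305, 183), (320, 183)]
190 179 339
215 179 338
240 180 335
265 182 329
290 184 327
315 182 324
340 183 321
```

{"method": "carry_out", "body": {
  "moves": [70, 0, 0, 1.5, 0, 70, 0.2, -1, 1.3, 0.1, 70, 0.2, -2.1, 1, 0.14, 70, 0.2, -2.1, 0, 0.14, 70, 0.2, -2.1, 0, 0.14, 70, 0.2, -2.1, 0, 0.14, 70, 0.2, -2.1, 0, 0.14, 70, 0.2, -2.1, 0, 0.14, 70, 0.2, -2.1, 0, 0.14, 70, 0.2, -2.1, 0, 0.14]
}}

```text
clock: 36.2
position: [0.4887, 0.2614, 0.0305]
ee_rot: [0.0, 0.911, 0.413, 0.0]
contact_force: [-0.1, -0.3, -2.0]
width: 0.0665
```

{"method": "carry_out", "body": {
  "moves": [70, 0.3, -2.3, 0, 0.14, 70, 0.3, -2.3, 0, 0.14, 70, 0.3, -2.3, 0, 0.14, 70, 0.2, -2.2, 0, 0.14, 70, 0.2, -2.2, 0, 0.14, 70, 0, -1.5, 0, 0.14, 70, 0, 0, 0, 0, 70, 0, 0, 0, 0, 70, 0, 0, 0, 0, 70, 0, 0, 0, 0]
}}

```text
clock: 37.2
position: [0.5017, 0.1349, 0.0304]
ee_rot: [-0.0, 0.666, 0.746, 0.0]
contact_force: [-0.3, -0.2, -2.6]
width: 0.0664
```

```bash
python3 - <<'E'
from h import *
s,im=snap('wrist','w23'); C=cam('wrist',s); p=s['position'];print(p,toolangle(s),s['width'],s['contact_force'],s['qpos'].round(2))
try: print(nest_from_edge(im,C,r0=40))
except Exception as e: print(e)
g=im.min(2); print([(c,(np.where(np.abs(np.diff(g[60:260,c].astype(int)))>30)[0]+60).tolist()) for c in range(170,345,20)])
E
```

```text
[0.50169616 0.13494094 0.03044832] 1.6847225113971245 0.06644264957026212 [-0.29096943 -0.21557615 -2.59580212] [0.13 0.35 1.87 0.   0.93 0.01]
(array([120.5, 162.6, 317.3]), np.float64(88.9), np.float64(0.113), array([490.2, 131.8]))
[(170, [117, 248, 249]), (190, [118, 156, 164, 169, 170, 176]), (210, [118, 119, 147, 148, 159, 160, 165, 166, 167, 176, 177]), (230, [119, 120, 156, 160, 161, 171, 172, 177, 178]), (250, [120, 121, 135, 147, 157, 161, 162, 172, 173, 178]), (270, [121, 122, 157, 158, 162, 172, 173, 179]), (290, [122, 123, 158, 159, 163, 173, 174, 180, 227]), (310, [123, 124, 150, 164, 169, 170, 181]), (330, [124, 125, 137, 138, 150, 177, 182])]
```

```bash
cat >> h.py <<'E'
def nest2(im,C,t=.068,th=165):
    g=im.min(2).astype(int)
    def first(c,lo=60,hi=200): return np.where(g[lo:hi,c]>th)[0][0]+lo
    cols=np.array([190,205,225,285,305,320]); ln=np.polyfit(cols,[first(c) for c in cols],1)
    L=[];Rr=[];rr=np.arange(130,150,3)
    for r in rr: x=np.where(g[r,100:420]>th)[0]+100; L.append(x.min());Rr.append(x.max()+1)
    pl,pr=np.polyfit(rr,L,1),np.polyfit(rr,Rr,1)
    P=[]
    for q in(pl,pr):
        u=250.
        for _ in range(20): u=np.polyval(q,np.polyval(ln,u)-.5)
        P.append([u,np.polyval(ln,u)-.5])
    e=ray(C,P,.014); d=(e[1]-e[0])[:2]; n=np.array([-np.sin(t),np.cos(t)])
    return np.round(P,1).tolist(),round(np.hypot(*d)*1e3,1),round(np.arctan2(d[1],d[0]),3),((e.mean(0)[:2]-.0623*n)*1e3).round(1)
E
python3 - <<'E'
from h import *
s=manip.get_state(); C=cam('wrist',s); im=cv2.imread('pics/w23.png'); print(nest2(im,C))
# frame far edge on top at .034 (visible rows) and plate far edge
g=im.min(2).astype(int)
print([ (c,g[150:190:2,c].tolist()) for c in(225,255,285)])
z=s['position'][2]+.048
c=np.arange(190,331,20); r=[176,177,178,178.5,179,180,181,182]
l=np.polyfit(c,r,1); xs=[]
for rr in(200,230):
    x=np.where(g[rr,150:370]>170)[0]+150; xs.append((rr,x.min(),x.max())); print(xs[-1])
w=ray(C,np.c_[[183.,341.],np.polyval(l,[183,341])],z)*1e3; print('plate far edge',w.round(1).tolist(),np.hypot(*(w[1]-w[0])[:2]),np.arctan2(*(w[1]-w[0])[[1,0]]),w.mean(0)[:2]-45*np.array([-np.sin(.068),np.cos(.068)]))
E
```

```text
([[163.1, 117.4], [354.5, 126.6]], np.float64(110.2), np.float64(0.067), array([501.1, 133.8]))
[(225, [179, 179, 179, 133, 91, 82, 211, 209, 209, 208, 214, 95, 88, 98, 159, 187, 187, 186, 186, 184]), (255, [66, 164, 181, 181, 111, 90, 160, 210, 208, 209, 210, 195, 75, 92, 97, 170, 185, 184, 183, 183]), (285, [180, 180, 179, 181, 187, 86, 89, 197, 209, 209, 209, 210, 144, 82, 95, 105, 184, 182, 182, 182])]
(200, np.int64(166), np.int64(343))
(230, np.int64(168), np.int64(339))
plate far edge [[467.4, 178.1, 78.4], [531.1, 182.7, 78.4]] 63.83976094223868 0.07125896795608341 [502.30513052 135.52286006]
```

{"method": "carry_out", "body": {
  "moves": [70, -0.05, -0.15, 0, 0, 70, 0, 0, -0.5, 0, 70, 0, 0, -0.5, 0, 70, 0, 0, -0.5, 0, 70, 0, 0, -0.3, 0, 70, 0, 0, -0.3, 0, 70, 0, 0, -0.2, 0, 70, 0, 0, -0.2, 0, 70, 0, 0, 0, 0, 70, 0, 0, 0, 0]
}}

```text
clock: 38.25
position: [0.5013, 0.1327, 0.0055]
ee_rot: [0.0, 0.666, 0.746, 0.0]
contact_force: [-0.4, -0.0, -2.0]
width: 0.0663
```

```bash
python3 - <<'E'
from h import *
s,im=snap('wrist','w24'); C=cam('wrist',s); print(s['position'],toolangle(s),s['contact_force']); 
try: print(nest2(im,C))
except Exception as e: print(e)
z=s['position'][2]+.0474
g=im.min(2).astype(int)
for c in(200,225,255,285,315): print(c,(np.where(np.abs(np.diff(g[100:200,c]))>25)[0]+100).tolist())
E
```

```text
[0.5012909  0.13269451 0.00549168] 1.6847992561678415 [-0.41704052 -0.04017571 -2.02174604]
([[150.1, 117.8], [370.1, 128.3]], np.float64(110.3), np.float64(0.066), array([501. , 133.8]))
200 [119, 150, 151, 166, 167, 169, 170, 176, 190, 191]
225 [120, 121, 161, 162, 167, 168, 170, 171, 177, 178]
255 [121, 122, 132, 133, 156, 157, 163, 164, 169, 172, 173, 178, 179]
285 [123, 164, 165, 170, 171, 173, 174, 180]
315 [124, 125, 155, 156, 171, 172, 174, 175, 181, 182, 197, 198]
```

{"method": "carry_out", "body": {
  "moves": [70, 0, 0.05, -0.1, 0, 70, 0, 0, -0.1, 0, 70, 0, 0, -0.1, 0, 70, 0, 0, -0.1, 0, 70, 0, 0, -0.1, 0, 70, 0, 0, -0.05, 0, 70, 0, 0, -0.05, 0, 70, 0, 0, 0, 0, 70, 0, 0, 0, 0, 70, 0, 0, 0, 0]
}}

```text
clock: 39.3
position: [0.5012, 0.1332, -0.0005]
ee_rot: [0.0, 0.666, 0.746, 0.0]
contact_force: [0.7, -0.3, -2.1]
width: 0.0665
```

{"method": "carry_out", "body": {
  "moves": [70, 0, 0, -0.05, 0, 70, 0, 0, -0.05, 0, 70, 0, 0, -0.05, 0, 70, 0, 0, 0, 0, 70, 0, 0, 0, 0, 70, 0, 0, 0, 0, 70, 0, 0, 0, 0, 70, 0, 0, 0, 0, 70, 0, 0, 0, 0, 70, 0, 0, 0, 0]
}}

```text
clock: 40.3
position: [0.5013, 0.1332, -0.0018]
ee_rot: [0.0, 0.666, 0.746, 0.0]
contact_force: [-1.4, 0.2, 5.3]
width: 0.0664
```

{"method": "carry_out", "body": {
  "moves": [76, 0, 0, 0, 0, 80, 0, 0, 0, 0, 84, 0, 0, 0, 0, 88, 0, 0, 0, 0, 94, 0, 0, 0.2, 0, 94, 0, 0, 1, 0, 94, 0, 0, 2, 0, 94, 0, 0, 3, 0, 94, 0, 0, 3, 0, 94, 0, 0, 1, 0]
}}

```text
clock: 41.3
position: [0.5036, 0.1335, 0.1037]
ee_rot: [0.002, 0.666, 0.746, 0.003]
contact_force: [0.6, -0.1, 0.6]
width: 0.0804
```

{"method": "carry_out", "body": {
  "moves": [94, 0, 1, 1, 0, 94, 0, 1, 1, 0, 94, 0, 1, 1, 0, 94, 0, 1, 1, 0, 94, 0, 0, 0, 0, 94, 0, 0, 0, 0, 94, 0, 0, 0, 0, 94, 0, 0, 0, 0, 94, 0, 0, 0, 0, 94, 0, 0, 0, 0]
}}

```text
clock: 42.3
position: [0.5011, 0.1729, 0.1397]
ee_rot: [-0.0, 0.666, 0.746, -0.0]
contact_force: [0.4, -0.3, 0.8]
width: 0.0804
```

```bash
python3 - <<'E'
from h import *
s,im=snap('wrist','w25'); C=cam('wrist',s); print(s['position'],s['contact_force'],s['width'])
u,v=proj(C,[.501,.1335,.046])[0].astype(int); print(u,v)
a=im[max(v-100,0):v+90,u-120:u+120,::-1]
sc,S=snap('scene','s25'); u2,v2=proj(cam('scene'),[.501,.1335,.046])[0].astype(int)
b=S[v2-60:v2+60,u2-50:u2+50,::-1]
A=cv2.resize(a,None,fx=2,fy=2); B=cv2.resize(b,None,fx=3,fy=3)
x=np.zeros((max(A.shape[0],B.shape[0]),A.shape[1]+B.shape[1],3),np.uint8); x[:A.shape[0],:A.shape[1]]=A; x[:B.shape[0],A.shape[1]:]=B; cv2.imwrite('pics/c25.png',x); print(x.shape)
E
```

```text
[0.50110217 0.17286768 0.13967549] [ 0.4448468  -0.34362079  0.80697949] 0.08044880726895962
250 226
(380, 780, 3)
```

View pics/c25.png

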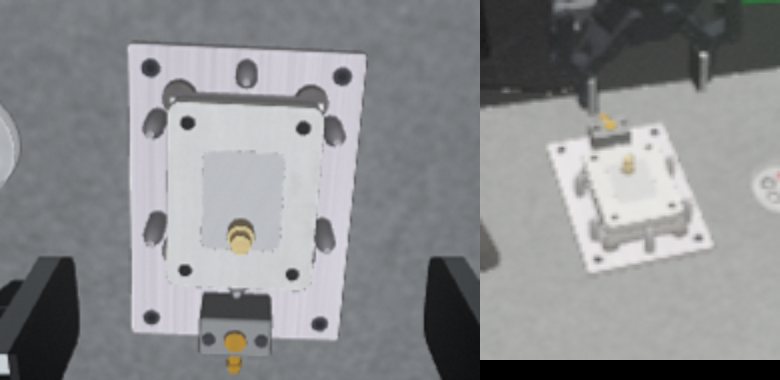

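```bash
python3 - <<'E'
from h import *
s=manip.get_state(); C=cam('wrist',s); im=cv2.imread('pics/w25.png')
# end plate corners read from the crop: (168,100),(325,105),(310,290),(167,282) -> /2 + (130,126)
w=ray(C,np.array([[167,102],[325,106],[311,291],[166,284]])/2+[130,126],.046)*1e3
d=lambda a,b:round(np.hypot(*(w[a]-w[b])[:2]),1)
print(d(0,1),d(2,3),d(1,2),d(3,0),w.mean(0).round(1)); print(s['contact_force'],s['clock']); print(manip.sign_off())
E
```

```text
67.4 68.3 90.6 88.6 [501.7 134.   46. ]
[-0.41292325  0.32889561  0.23582438] 42.4
the job is handed in; nothing more can be done
None
```

I built the flow cell in the aluminium fixture and handed it in at 42.4 s, well under the 112 s limit. The order was flow plate, frame, small carbon block, then end plate with its brass port towards the feed block. I lowered each part to light contact (about 5–8 N) before letting it go. The small block instead slipped the last 6 mm or so into the window.

**Last checks**
- **End plate:** its top measures about 68 × 90 mm at the expected stack height. It is centred at (501.7, 134.0) mm, against a nest centre of about (501, 134) mm. The wrist and scene pictures show it flat between the pins with the port at the feed block's end.
- **Small block:** before it was covered, its top measured 45.4 mm long at the frame's top height. That fits it lying flush.
- **Robot:** the gripper is open and clear, with no contact force beyond noise.
- **Bystanders:** I never touched the large block, the tin or the O-ring dish, but I did not measure them again at the end.

**Disagreements**
- **Fingertips:** they sat about 38 mm behind the reported TCP at 64 mm opening, not at it. The wrist and scene views both showed this. I corrected for it, but on the first grasp the tips pressed the mat with about 25 N before I backed off.
- **Distant views:** they were off by up to 4 mm, so I re-aimed from close up each time.
- **End plate in the jaws:** it sat turned by about 0.05 rad because of the last joint's range. I allowed for this when placing it.

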